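# Set out circuit breakers by width in a kitting tray

### The job

Fill the kitting tray for the next distribution board: set the four circuit breakers on the tray's four dark mats, one to a mat, in order of width, the widest on the mat next to the tray's blue pull handle and the narrowest on the mat at the other end, by the black buffer. Each lies on its back, lever up, in the middle of its mat and with its long side squarely across the tray (either way round). Let go of them all, and leave the multimeter where it lies.

Things in the scene. Friction and masses are not known exactly. Their poses are not given: they have to be found in the camera images.
- breaker_4pole: light grey circuit breaker of four poles, 69.5 mm wide (its y), 85 mm long (its x), loose, about 460 g, on its back on the bench, black lever bar up. End shoulders with terminal screws 42 mm high; the middle 45 mm of its length is a nose 68 mm high over the full width: grip it across x, just over the shoulders. Lever bar to 75 mm. Origin: centre of the underside; z up.
- breaker_3pole: light grey circuit breaker of three poles, 52 mm wide (its y), 85 mm long (its x), loose, about 345 g, on its back on the bench, black lever bar up. End shoulders with terminal screws 42 mm high; the middle 45 mm of its length is a nose 68 mm high over the full width: grip it across x, just over the shoulders. Lever bar to 75 mm. Origin: centre of the underside; z up.
- breaker_2pole: light grey circuit breaker of two poles, 34.5 mm wide (its y), 85 mm long (its x), loose, about 230 g, on its back on the bench, black lever bar up. End shoulders with terminal screws 42 mm high; the middle 45 mm of its length is a nose 68 mm high over the full width: grip it across x, just over the shoulders. Lever bar to 75 mm. Origin: centre of the underside; z up.
- breaker_1pole: light grey circuit breaker of one pole, 17 mm wide (its y), 85 mm long (its x), loose, about 115 g, on its back on the bench, black lever bar up. End shoulders with terminal screws 42 mm high; the middle 45 mm of its length is a nose 68 mm high over the full width: grip it across x, just over the shoulders. Lever bar to 75 mm. Origin: centre of the underside; z up.
- mat_a: one of four identical dark rubber mats in a row in a grey metal tray (364 x 128 mm, rim 17 mm high); all fixed. 112 mm (its x, across the tray) by 82 mm (its y, along the row); centres 88 mm apart. Which name lies where in the row changes. Origin: centre of the underside, 4 mm above the bench; upper face 7 mm above the bench.
- mat_b: one of four identical dark rubber mats in a row in a grey metal tray (364 x 128 mm, rim 17 mm high); all fixed. 112 mm (its x, across the tray) by 82 mm (its y, along the row); centres 88 mm apart. Which name lies where in the row changes. Origin: centre of the underside, 4 mm above the bench; upper face 7 mm above the bench.
- mat_c: one of four identical dark rubber mats in a row in a grey metal tray (364 x 128 mm, rim 17 mm high); all fixed. 112 mm (its x, across the tray) by 82 mm (its y, along the row); centres 88 mm apart. Which name lies where in the row changes. Origin: centre of the underside, 4 mm above the bench; upper face 7 mm above the bench.
- mat_d: one of four identical dark rubber mats in a row in a grey metal tray (364 x 128 mm, rim 17 mm high); all fixed. 112 mm (its x, across the tray) by 82 mm (its y, along the row); centres 88 mm apart. Which name lies where in the row changes. Origin: centre of the underside, 4 mm above the bench; upper face 7 mm above the bench.
- handle: blue bow-shaped pull handle, 100 mm wide (its x, across the tray), 36 mm high, fixed on the rim at one end of the tray, either end; a low black rubber buffer is on the other. Origin: middle of its foot, at bench height, on the row's line, 48 mm from the centre of the nearest mat, 136, 224 and 312 mm from the others. Its axes are the tray's.
- meter: dark multimeter, 165 (its x) by 78 by 44 mm high, loose on the bench to the robot's right of the tray; to be left alone. Origin: centre of the underside.
There are look-alikes about, which are no part of the job. Leave any turquoise look-alike of the mat_d alone.

How it is judged:
At the end, for the whole second after the job is handed in: Counted from the handle the mats hold the four-, three-, two- and one-pole breaker, each within 14 mm of its mat's centre, within 0.2 rad of square across the tray, flat on its back (tilt under 0.1 rad, underside under 14 mm up), released, at rest; multimeter moved under 25 mm ((horizontal distance between breaker_4pole and mat_a below 0.014 m or horizontal distance between breaker_4pole and mat_b below 0.014 m or horizontal distance between breaker_4pole and mat_c below 0.014 m or horizontal distance between breaker_4pole and mat_d below 0.014 m) and horizontal distance between breaker_4pole and handle between 0.018 and 0.078 m and angle between the x axis of each of breaker_4pole, breaker_3pole, breaker_2pole, breaker_1pole and the x axis of handle, either way round below 0.2 rad and angle between each of breaker_4pole, breaker_3pole, breaker_2pole, breaker_1pole's own z axis and vertical below 0.1 rad and height (world z) of each of breaker_4pole, breaker_3pole, breaker_2pole, breaker_1pole below 0.014 m and linear speed of each of breaker_4pole, breaker_3pole, breaker_2pole, breaker_1pole below 0.02 m/s and angular speed of each of breaker_4pole, breaker_3pole, breaker_2pole, breaker_1pole below 0.2 rad/s and (horizontal distance between breaker_3pole and mat_a below 0.014 m or horizontal distance between breaker_3pole and mat_b below 0.014 m or horizontal distance between breaker_3pole and mat_c below 0.014 m or horizontal distance between breaker_3pole and mat_d below 0.014 m) and horizontal distance between breaker_3pole and handle between 0.106 and 0.166 m and (horizontal distance between breaker_2pole and mat_a below 0.014 m or horizontal distance between breaker_2pole and mat_b below 0.014 m or horizontal distance between breaker_2pole and mat_c below 0.014 m or horizontal distance between breaker_2pole and mat_d below 0.014 m) and horizontal distance between breaker_2pole and handle between 0.194 and 0.254 m and (horizontal distance between breaker_1pole and mat_a below 0.014 m or horizontal distance between breaker_1pole and mat_b below 0.014 m or horizontal distance between breaker_1pole and mat_c below 0.014 m or horizontal distance between breaker_1pole and mat_d below 0.014 m) and horizontal distance between breaker_1pole and handle between 0.282 and 0.342 m); the robot touches nothing.
It fails at once if the multimeter is moved more than 25 mm (distance of meter from where it was at the start of the episode above 0.025 m).
It also fails if it takes over 120 s, if anything falls off the work surface, if the arm or the gripper's body presses on something with over 40 N, if the wrist force passes 120 N, or if a joint passes its speed limit or range.

### The arm

A 6-joint arm with a two-finger parallel gripper is mounted at the origin on the work surface. World frame = base frame: x ahead of the robot, y to its left, z up, the work surface at z = 0. Lengths are in m, angles in rad, forces in N, time in s.
With the tool pointing down it reaches from about 0.25 to 0.725 m from the base axis. Payload 9.7 kg.
Tool frame: the origin (TCP) lies at the very end of the fingers, on their centre line; the grasp point (between the pads) lies 19 mm behind it (bot.pinch_z is the distance from the TCP to the grasp point, in m); z points along the fingers, y is the direction in which the jaws open and shut (so a half turn about z gives the same grasp; the last joint's range is limited). The gripper opens to 85 mm and grips with 20 to 120 N. Pads are 22 mm wide; open, the fingers measure 114 mm over their backs; the gripper's body (76 mm by 85 mm) begins 54 mm behind the grasp point. The pads swing forward as they close: fully open they stand 13 mm farther back than shut.
Start: joints at [-1.256, 0.087, 0.176, 1.66, 0, 1.571], TCP at [0.17, -0.523, 0.231] pointing down, gripper open.
Joint ranges: [-3.13, 3.13], [-0.85, 1.81], [-1.15, 1.24], [-2.2, 2.28], [-1.44, 1.52], [-3.14, 3.14]. Speed limits (rad/s): [2.22, 2.22, 2.57, 3.14, 3.14, 3.14].

### API

Orientations are given as a rotation vector (axis times angle).
In Python, from plant import bot gives the robot as it stands.
- The arm moves only by the tool apply_moves, never from a script. Its argument "steps" is a list of rows, each an object with "linear": the shift along the tool's x, y, z as a fraction of full scale, a list of three; "delta_rot": the turn, a rotation vector about the tool's x, y, z as a fraction of full scale, a list of three. A call has 1 to 20 rows; each row is the pose to reach, as a shift and turn from the pose measured when the call began, along the tool's axes at that moment; what a row does not reach only later rows make up. Full scale, the value 1, is 0.6 m for a shift and pi/2 rad for a turn. A row lasts 1/12 s, in which the tool goes at most 41.7 mm and 7.16 degrees, less where a joint would pass 70% of its speed; a pose out of reach is approached as far as the arm can. A call with a number of a shift or a turn outside -1 to 1 is refused whole. A call with a gripper value outside its range is refused whole. "fingers" is the gripper's target within -1 to 1 (fully open at 1, half-way at 0, shut at -1), set as the call begins (left out, the last holds). The fingers move at their own pace and stop on an object; "force" is the grip in N (left out, the last holds). Time passes only in rows, so rows that repeat a pose let the fingers close. It gives the time, the measured TCP pose, the force and the opening at its end, in the units of the state.
- bot.observe(): the state, without advancing time (a new reading comes with each control period).
- bot.snapshot(name): name is "scene" or "top" or "wrist"; returns a dict with "img" (420x560x3 uint8, blue, green, red), "fovy" (degrees; the focal length in pixels is half the picture's height over the tangent of half this angle, whatever the lens; pixels are square), "cx", "cy" (the principal point, pixels), "distortion" ([k1, k2, p1, p2, k3] as OpenCV has them; the pictures are not rectified), "origin" and "attitude" of the camera in the world. Camera axes: x right, y down, z forward; pixel columns grow to the right and rows downward; lengths in m; the calibration is good to about 2 mm. A picture is of the moment at which its call begins. There is no depth.
- bot.close_job(): hands the job in, once; it reports no verdict.
Trained networks look in the newest picture that a camera, given by its name, has taken for a name from the list of things; names that differ only in an ending like _2 or _b are one class to them, and where a whole thing is asked for, a point or a joint stands for the part that bears it (a point fixed in the world has none). Each returns a list of dicts, best first, with "p" (0 to 1); they miss things now and then, are a little off and sometimes report something else, mostly with a low value. They report only what shows in the picture. A call takes as long as a camera call. They do not tell look-alikes from the thing itself.
- bot.outline_of(camera, thing): "pixels" (420x560 bool, what is visible of it).
- bot.mark_of(camera, thing): "point" ([x, y, z] in m, in the coordinates of the camera as it stood for that picture, good to about 4 mm: a listed point, or the origin of a listed thing).
The state is a dict: "t": time; "joint_pos": joint angles; "qd": joint speeds; "effort": joint torques, N m; "ee_pos": TCP position; "orientation": TCP orientation; "ft_force": force on the tool from outside, world axes, zero at the start; "ft_torque": the same for the moment, N m; "finger_gap": finger opening in m.
Only numpy, scipy, OpenCV 4.12 (cv2) and the standard library are available. Lean on these libraries where they do the work, as an engineer would, in place of code of your own. Each camera call takes 0.05 s, during which the arm holds its last target.

## Working session

There is one attempt and no reset: what is moved stays moved. The work goes in short steps, Python scripts to look and compute and a tool call to move; the robot and the scene stay as the last step left them, time stands still between calls to the robot, and variables do not carry over. Pictures are saved under pics/ and viewed, and the job is handed in when it is done.

Besides the shell and the picture viewer there is one more tool, called as name([rows], argument=value, ...), one row to a line, values as JSON. apply_moves: Moves the arm, as the interface text tells. Its arguments: {"type":"object","properties":{"steps":{"type":"array","items":{"type":"object","properties":{"linear":{"type":"array","items":{"type":"number","minimum":-1,"maximum":1}},"delta_rot":{"type":"array","items":{"type":"number","minimum":-1,"maximum":1}}}}},"fingers":{"type":"number"},"force":{"type":"number"}},"required":["steps"]}

```bash
ls; mkdir -p pics
python3 - <<'E'
from plant import bot
import cv2
print(bot.observe(), bot.pinch_z)
for c in ["scene","top","wrist"]:
    s=bot.snapshot(c); cv2.imwrite(f"pics/{c}0.png",s["img"]); print(c,{k:v for k,v in s.items() if k!="img"})
E
```

```text
pics
{'t': 0.0, 'joint_pos': array([-1.25600179e+00,  8.74266632e-02,  1.75156264e-01,  1.65979145e+00,
       -6.06429654e-06,  1.57080059e+00]), 'qd': array([ 0.00150228, -0.00018917, -0.00052439, -0.00018957, -0.00039093,
       -0.00110955]), 'effort': array([-8.41813307e-04, -5.20382988e+01,  4.64809513e+01,  1.60295691e-02,
       -3.11749474e-06, -1.84142834e-06]), 'ee_pos': array([ 0.17022176, -0.52276409,  0.23061279]), 'orientation': array([-3.10152572e+00, -4.92236571e-01,  3.20880794e-04]), 'ft_force': array([ 0.53609127, -0.27047733,  0.41423571]), 'ft_torque': array([-0.01149549,  0.00655524, -0.03456223]), 'finger_gap': 0.08533216043155663} 0.0187
scene {'fovy': 44.244171302530354, 'cx': 275.3423274809176, 'cy': 211.54712682643793, 'distortion': array([-0.0628402,  0.       ,  0.       ,  0.       ,  0.       ]), 'origin': array([ 1.21861702, -0.13647655,  1.0383462 ]), 'attitude': array([-1.95040705, -1.74519776,  0.58348949])}
top {'fovy': 51.141780719347054, 'cx': 279.16965102695434, 'cy': 208.64179655129024, 'distortion': array([0.03845974, 0.        , 0.        , 0.        , 0.        ]), 'origin': array([ 0.278809  , -0.05806471,  1.04338379]), 'attitude': array([-2.07443836,  2.13367727, -0.22906679])}
wrist {'fovy': 65.21774287596574, 'cx': 279.24268444216483, 'cy': 217.25797041812515, 'distortion': array([0.00252523, 0.        , 0.        , 0.        , 0.        ]), 'origin': array([ 0.25066883, -0.49673504,  0.37196164]), 'attitude': array([ 2.31419124, -1.67751126, -0.28597496])}
```

View pics/top0.png

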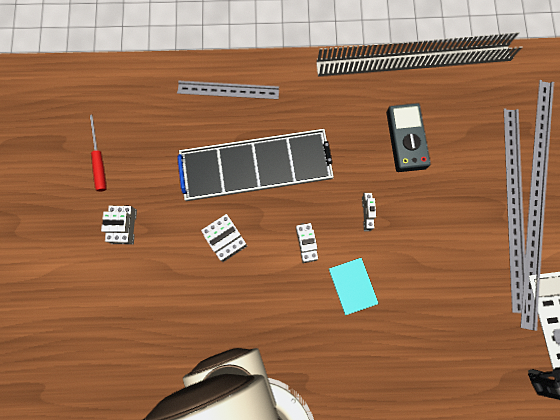

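View pics/scene0.png

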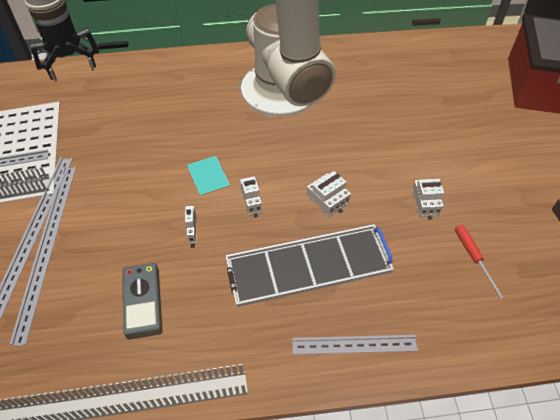

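```bash
cat > h.py <<'E'
from plant import bot
import cv2, numpy as np
from scipy.spatial.transform import Rotation as R
def K(s):
    f=s["img"].shape[0]/2/np.tan(np.radians(s["fovy"])/2)
    return np.array([[f,0,s["cx"]],[0,f,s["cy"]],[0,0,1]])
def toz(s,px,z):
    p=cv2.undistortPoints(np.array(px,float).reshape(-1,1,2),K(s),np.array(s["distortion"])).reshape(-1,2)
    d=np.c_[p,np.ones(len(p))]@R.from_rotvec(s["attitude"]).as_matrix().T
    o=s["origin"]; return o+d*((z-o[2])/d[:,2])[:,None]
def proj(s,P):
    Rm=R.from_rotvec(s["attitude"]).as_matrix()
    rv=Rm.T; 
    q,_=cv2.projectPoints(np.array(P,float).reshape(-1,1,3),cv2.Rodrigues(rv)[0],-rv@s["origin"],K(s),np.array(s["distortion"]))
    return q.reshape(-1,2)
def w(s,p): return R.from_rotvec(s["attitude"]).apply(p)+s["origin"]
E
python3 - <<'E'
from h import *
for c in ["top","scene"]:
    s=bot.snapshot(c)
    for t in ["breaker_4pole","breaker_3pole","breaker_2pole","breaker_1pole","mat_a","handle","meter"]:
        for r in bot.mark_of(c,t):
            P=w(s,r["point"]); print(c,t,round(r["p"],2),P.round(3),proj(s,P).round())
E
```

```text
top breaker_4pole 0.77 [0.44  0.071 0.001] [[226. 239.]]
top breaker_4pole 0.37 [0.608 0.13  0.003] [[202. 172.]]
top breaker_3pole 0.9 [0.483 0.314 0.001] [[125. 224.]]
top breaker_2pole 0.71 [ 0.422 -0.12   0.002] [[306. 244.]]
top breaker_2pole 0.38 [0.62  0.041 0.007] [[238. 167.]]
top breaker_1pole 0.75 [ 0.494 -0.268 -0.   ] [[366. 213.]]
top mat_a 0.89 [0.616 0.04  0.004] [[238. 168.]]
top mat_a 0.89 [ 0.628 -0.046  0.005] [[273. 162.]]
top mat_a 0.67 [ 0.605  0.131 -0.   ] [[202. 174.]]
top mat_a 0.56 [ 0.64  -0.136  0.001] [[309. 157.]]
top handle 0.68 [0.601 0.177 0.   ] [[183. 176.]]
top meter 0.62 [ 0.682 -0.384  0.002] [[407. 139.]]
scene breaker_4pole 0.68 [0.44  0.067 0.003] [[327. 200.]]
scene breaker_3pole 0.6 [0.476 0.312 0.003] [[425. 202.]]
scene breaker_2pole 0.52 [ 0.639 -0.138  0.01 ] [[252. 275.]]
scene breaker_1pole 0.65 [ 0.491 -0.275  0.002] [[192. 229.]]
scene mat_a 0.97 [ 0.641 -0.139  0.008] [[252. 276.]]
scene mat_a 0.96 [0.602 0.123 0.007] [[362. 251.]]
scene mat_a 0.95 [ 0.32  -0.233  0.004] [[207. 174.]]
scene mat_a 0.79 [0.616 0.034 0.008] [[326. 259.]]
scene mat_a 0.65 [ 0.627 -0.054  0.001] [[289. 269.]]
scene mat_a 0.63 [ 0.68  -0.382  0.001] [[145. 304.]]
scene handle 0.55 [0.6   0.168 0.002] [[380. 249.]]
scene meter 0.96 [ 0.68  -0.382 -0.001] [[145. 304.]]
```

```bash
cat > fit.py <<'E'
from h import *
from scipy.optimize import minimize
W={"breaker_4pole":.0695,"breaker_3pole":.052,"breaker_2pole":.0345,"breaker_1pole":.017}
def pts(wd,x,y,a,z0=0):
    P=[]
    for (hx,z,zb) in [(.0425,.042,0),(.0225,.068,0)]:
        for sx in(-1,1):
            for sy in(-1,1):
                for zz in(zb,z): P.append([sx*hx,sy*wd/2,zz])
    P=np.array(P); c,s_=np.cos(a),np.sin(a)
    return np.c_[x+c*P[:,0]-s_*P[:,1],y+s_*P[:,0]+c*P[:,1],z0+P[:,2]]
SC=4
def mask(s,wd,x,y,a,z0=0):
    h,w_=s["img"].shape[:2]; m=np.zeros((h*SC,w_*SC),np.uint8); q=(proj(s,pts(wd,x,y,a,z0))+.5)*SC-.5
    c0,s0=np.cos(a),np.sin(a)
    for hull in (q[:8],q[8:]):
        cv2.fillConvexPoly(m,cv2.convexHull(hull.astype(np.float32)).round().astype(int),1)
    return m
def fit(views,wd,x0,z0=0):
    big=[(s,cv2.resize(o.astype(np.float32),None,fx=SC,fy=SC,interpolation=cv2.INTER_LINEAR)>.5) for s,o in views]
    def cost(v):
        c=0
        for s,o in big:
            m=mask(s,wd,v[0],v[1],v[2]/10,z0)>0
            c+=1-(m&o).sum()/(m|o).sum()
        return c/len(big)
    best=None
    for a in np.arange(0,np.pi,np.pi/8):
        r=minimize(cost,[x0[0],x0[1],a*10],method="Nelder-Mead",options=dict(initial_simplex=np.array([x0[0],x0[1],a*10])+np.array([[0,0,0],[.006,0,0],[0,.006,0],[0,0,2.]]),xatol=1e-4,fatol=1e-4,maxiter=90))
        if best is None or r.fun<best[0]: best=(r.fun,r.x[0],r.x[1],(r.x[2]/10+np.pi/2)%np.pi-np.pi/2)
    return best
E
python3 - <<'E'
from fit import *
V={}
for c in ["top","scene"]:
    s=bot.snapshot(c)
    for t in W:
        for r in bot.outline_of(c,t):
            m=r["pixels"]; ys,xs=np.nonzero(m); print(c,t,round(r["p"],2),xs.mean().round(),ys.mean().round(),m.sum())
            V.setdefault(c,[]).append((s,m,xs.mean(),ys.mean()))
    if c=="top":
        im=s["img"]
        cr=[cv2.resize(im[y-30:y+30,x-35:x+35],None,fx=5,fy=5,interpolation=cv2.INTER_CUBIC) for x,y in((118,224),(224,237),(306,242),(369,211))]
        cv2.imwrite("pics/crops.png",np.vstack([np.hstack(cr[:2]),np.hstack(cr[2:])]))
C={"a":(.48,.312),"b":(.44,.069),"c":(.422,-.12),"d":(.493,-.271)}
for k,x0 in C.items():
    vs=[]
    for c in V:
        s=V[c][0][0]; q=proj(s,[[*x0,.03]])[0]
        l=[v for v in V[c] if np.hypot(v[2]-q[0],v[3]-q[1])<15]
        if l: vs.append((s,l[0][1]))
    for t in (list(W)[:2] if k in "ab" else [list(W)[2]] if k=="c" else [list(W)[3]]):
        for v in ([vs]+[[u] for u in vs]): print(k,t,len(v),np.round(fit(v,W[t],x0),4))
E
```

```text
top breaker_4pole 0.87 224.0 238.0 1173
top breaker_3pole 0.69 119.0 224.0 1176
top breaker_2pole 0.57 307.0 243.0 541
top breaker_1pole 0.59 369.0 211.0 478
scene breaker_4pole 0.64 329.0 193.0 1320
scene breaker_3pole 0.77 428.0 197.0 1035
scene breaker_2pole 0.57 251.0 196.0 619
scene breaker_2pole 0.38 252.0 276.0 1582
scene breaker_1pole 0.67 191.0 224.0 419
scene breaker_1pole 0.44 428.0 197.0 1034
a breaker_4pole 2 [ 0.2152  0.4776  0.3116 -0.2744]
a breaker_4pole 1 [ 0.2292  0.4788  0.3134 -0.0984]
a breaker_4pole 1 [ 0.1816  0.4763  0.3116 -0.3081]
a breaker_3pole 2 [ 0.0853  0.4774  0.3141 -0.0277]
a breaker_3pole 1 [ 0.0561  0.4801  0.3158 -0.029 ]
a breaker_3pole 1 [ 0.0541  0.4761  0.3123 -0.0445]
b breaker_4pole 2 [0.0578 0.4398 0.0703 0.5506]
b breaker_4pole 1 [0.0407 0.4404 0.071  0.5723]
b breaker_4pole 1 [0.0458 0.4381 0.0689 0.5571]
b breaker_3pole 2 [0.2078 0.4395 0.072  0.6869]
b breaker_3pole 1 [0.2253 0.4407 0.0715 0.3556]
b breaker_3pole 1 [0.1658 0.4408 0.069  0.7125]
c breaker_2pole 2 [ 0.1276  0.4215 -0.1232  0.144 ]
c breaker_2pole 1 [ 0.1652  0.4229 -0.1211  0.1095]
c breaker_2pole 1 [ 0.0567  0.421  -0.1237  0.1568]
d breaker_1pole 2 [ 0.1481  0.4925 -0.2712 -0.046 ]
d breaker_1pole 1 [ 0.0761  0.4927 -0.2689  0.0282]
d breaker_1pole 1 [ 0.1142  0.4916 -0.2731 -0.0052]
```

View pics/crops.png

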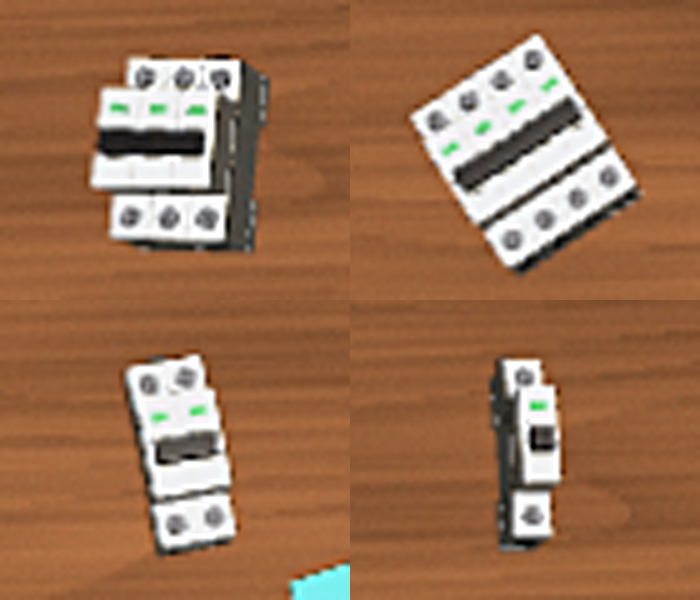

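```bash
cat > go.py <<'E'
import sys
from h import *
def rel(x,y,z,psi,o=None):
    o=o or bot.observe(); Rc=R.from_rotvec(o["orientation"])
    out=[]
    best=None
    for k in(0,np.pi):
        a=psi+k; yv=np.array([np.cos(a),np.sin(a),0]); zv=np.array([0,0,-1.]); xv=np.cross(yv,zv)
        d=(Rc.inv()*R.from_matrix(np.c_[xv,yv,zv])).as_rotvec()
        if best is None or np.linalg.norm(d)<np.linalg.norm(best): best=d
    l=Rc.inv().apply(np.array([x,y,z])-o["ee_pos"])/.6
    return l.round(4).tolist(),(best/(np.pi/2)).round(4).tolist()
if __name__=="__main__":
    o=bot.observe(); print("t",round(o["t"],2),o["ee_pos"].round(4),"gap",round(o["finger_gap"],4),"F",o["ft_force"].round(1),"q6",o["joint_pos"].round(2)[[0,5]])
    for a in sys.argv[1:]:
        v=[float(q) for q in a.split(",")]; print(a,*rel(*v))
E
python3 - <<'E'
from h import *
for c in ["top","scene"]:
    s=bot.snapshot(c); M=[]
    for r in bot.outline_of(c,"mat_a"):
        m=r["pixels"].astype(np.uint8); cs,_=cv2.findContours(m,0,1); k=max(cs,key=cv2.contourArea)
        P=toz(s,k.reshape(-1,2)+0.,.007)[:,:2]; rc=cv2.minAreaRect((P*1000).astype(np.float32)); print(c,round(r["p"],2),np.round(rc[0],1),np.round(rc[1],1),round(rc[2],1))
E
python3 go.py 0.439,0.070,0.2,0.556 0.439,0.070,0.044,0.556
```

```text
top 0.89 [ 322.9 -224.5] [111.1  82.4] 17.1
top 0.86 [605.3 127.5] [119.2  87.7] 6.8
top 0.81 [ 640.6 -134.3] [115.   85.8] 7.0
top 0.8 [629.5 -47.2] [111.7  79.7] 8.0
top 0.76 [618.2  39.2] [111.4  81.1] 7.2
scene 0.82 [615.1  37.3] [114.6  84.5] 7.8
scene 0.73 [ 639.4 -137.7] [114.6  85.1] 5.7
scene 0.71 [ 325.2 -228.8] [116.5  83.7] 15.8
scene 0.63 [626.9 -52.3] [111.4  82.8] 8.0
scene 0.56 [605.  123.2] [112.1  82.7] 7.4
t 1.65 [ 0.1703 -0.523   0.2313] gap 0.0855 F [ 0.   0.9 -0.5] q6 [-1.26  1.57]
0.439,0.070,0.2,0.556 [0.7318, -0.801, 0.0521] [-0.0, 0.0, 0.8465]
0.439,0.070,0.044,0.556 [0.7318, -0.801, 0.3121] [-0.0, 0.0, 0.8465]
```

apply_moves([
  {"linear": [0.7318, -0.801, 0.0521], "delta_rot": [0, 0, 0.8465]},
  {"linear": [0.7318, -0.801, 0.0521], "delta_rot": [0, 0, 0.8465]},
  {"linear": [0.7318, -0.801, 0.0521], "delta_rot": [0, 0, 0.8465]},
  {"linear": [0.7318, -0.801, 0.0521], "delta_rot": [0, 0, 0.8465]},
  {"linear": [0.7318, -0.801, 0.0521], "delta_rot": [0, 0, 0.8465]},
  {"linear": [0.7318, -0.801, 0.0521], "delta_rot": [0, 0, 0.8465]},
  {"linear": [0.7318, -0.801, 0.0521], "delta_rot": [0, 0, 0.8465]},
  {"linear": [0.7318, -0.801, 0.0521], "delta_rot": [0, 0, 0.8465]},
  {"linear": [0.7318, -0.801, 0.0521], "delta_rot": [0, 0, 0.8465]},
  {"linear": [0.7318, -0.801, 0.0521], "delta_rot": [0, 0, 0.8465]},
  {"linear": [0.7318, -0.801, 0.0521], "delta_rot": [0, 0, 0.8465]},
  {"linear": [0.7318, -0.801, 0.0521], "delta_rot": [0, 0, 0.8465]},
  {"linear": [0.7318, -0.801, 0.0521], "delta_rot": [0, 0, 0.8465]},
  {"linear": [0.7318, -0.801, 0.0521], "delta_rot": [0, 0, 0.8465]},
  {"linear": [0.7318, -0.801, 0.0521], "delta_rot": [0, 0, 0.8465]},
  {"linear": [0.7318, -0.801, 0.0521], "delta_rot": [0, 0, 0.8465]},
  {"linear": [0.7318, -0.801, 0.0521], "delta_rot": [0, 0, 0.8465]},
  {"linear": [0.7318, -0.801, 0.0521], "delta_rot": [0, 0, 0.8465]},
  {"linear": [0.7318, -0.801, 0.0521], "delta_rot": [0, 0, 0.8465]},
  {"linear": [0.7318, -0.801, 0.0521], "delta_rot": [0, 0, 0.8465]},
], fingers=1, force=60)

```text
t: 3.32
ee_pos: [0.1422, -0.1992, 0.2044]
orientation: [-2.743, 1.474, -0.023]
ft_force: [-0.4, -0.5, 0.8]
finger_gap: 0.0854
```

```bash
python3 - <<'E'
from fit import *
s=bot.snapshot("wrist"); im=s["img"].copy()
for n,p in {"breaker_4pole":(.439,.07,.556),"breaker_3pole":(.477,.3135,-.03),"breaker_2pole":(.4215,-.123,.15)}.items():
    m=mask(s,W[n],*p); m=cv2.resize(m,(560,420)); cs,_=cv2.findContours(m,0,1); cv2.drawContours(im,cs,-1,(0,0,255),1)
cv2.imwrite("pics/w1.png",im)
r=bot.outline_of("wrist","breaker_4pole")
if r: print(r[0]["p"],fit([(s,r[0]["pixels"])],W["breaker_4pole"],(.439,.07)))
E
python3 go.py 0.439,0.070,0.044,0.556
```

```text
t 3.42 [ 0.1422 -0.1992  0.2045] gap 0.0854 F [-0.1 -0.5  0.8] q6 [-0.99  3.14]
0.439,0.070,0.044,0.556 [-0.1011, -0.6515, 0.2878] [-0.0197, 0.0002, 0.0183]
```

View pics/w1.png

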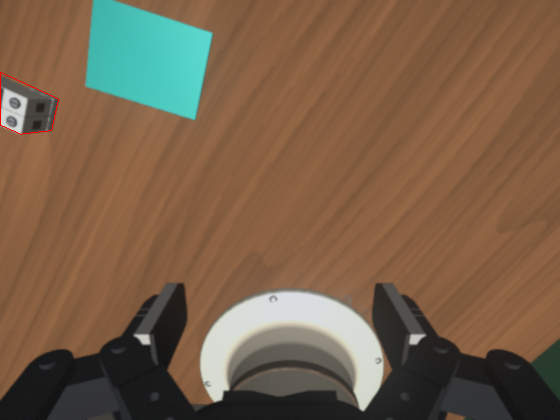

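```bash
python3 go.py 0.28,-0.2,0.2,0.45 0.439,0.070,0.2,0.556
```

```text
t 3.42 [ 0.1422 -0.1992  0.2045] gap 0.0854 F [-0.1 -0.5  0.8] q6 [-0.99  3.14]
0.28,-0.2,0.2,0.45 [0.1278, -0.1904, 0.0134] [-0.0197, 0.0013, 0.0858]
0.439,0.070,0.2,0.556 [-0.1011, -0.6596, 0.0279] [-0.0197, 0.0002, 0.0183]
```

apply_moves([
  {"linear": [0.1278, -0.1904, 0.0134], "delta_rot": [-0.0197, 0.001, 0.0858]},
  {"linear": [0.1278, -0.1904, 0.0134], "delta_rot": [-0.0197, 0.001, 0.0858]},
  {"linear": [0.1278, -0.1904, 0.0134], "delta_rot": [-0.0197, 0.001, 0.0858]},
  {"linear": [0.1278, -0.1904, 0.0134], "delta_rot": [-0.0197, 0.001, 0.0858]},
  {"linear": [0.1278, -0.1904, 0.0134], "delta_rot": [-0.0197, 0.001, 0.0858]},
  {"linear": [-0.1011, -0.6596, 0.0279], "delta_rot": [-0.0197, 0.0002, 0.0183]},
  {"linear": [-0.1011, -0.6596, 0.0279], "delta_rot": [-0.0197, 0.0002, 0.0183]},
  {"linear": [-0.1011, -0.6596, 0.0279], "delta_rot": [-0.0197, 0.0002, 0.0183]},
  {"linear": [-0.1011, -0.6596, 0.0279], "delta_rot": [-0.0197, 0.0002, 0.0183]},
  {"linear": [-0.1011, -0.6596, 0.0279], "delta_rot": [-0.0197, 0.0002, 0.0183]},
  {"linear": [-0.1011, -0.6596, 0.0279], "delta_rot": [-0.0197, 0.0002, 0.0183]},
  {"linear": [-0.1011, -0.6596, 0.0279], "delta_rot": [-0.0197, 0.0002, 0.0183]},
  {"linear": [-0.1011, -0.6596, 0.0279], "delta_rot": [-0.0197, 0.0002, 0.0183]},
  {"linear": [-0.1011, -0.6596, 0.0279], "delta_rot": [-0.0197, 0.0002, 0.0183]},
  {"linear": [-0.1011, -0.6596, 0.0279], "delta_rot": [-0.0197, 0.0002, 0.0183]},
  {"linear": [-0.1011, -0.6596, 0.0279], "delta_rot": [-0.0197, 0.0002, 0.0183]},
  {"linear": [-0.1011, -0.6596, 0.0279], "delta_rot": [-0.0197, 0.0002, 0.0183]},
])

```text
t: 4.83
ee_pos: [0.1241, -0.1732, 0.2003]
orientation: [-2.74, 1.479, -0.023]
ft_force: [-0.1, -0.7, 0.3]
finger_gap: 0.0854
```

```bash
python3 - <<'E'
from fit import *
s=bot.snapshot("wrist"); im=s["img"].copy()
r=bot.outline_of("wrist","breaker_4pole")
if r: print(r[0]["p"],fit([(s,r[0]["pixels"])],W["breaker_4pole"],(.439,.07)))
for n,p in {"breaker_4pole":(.439,.07,.556),"breaker_3pole":(.477,.3135,-.03),"breaker_2pole":(.4215,-.123,.15)}.items():
    m=mask(s,W[n],*p); m=cv2.resize(m,(560,420)); cs,_=cv2.findContours(m,0,1); cv2.drawContours(im,cs,-1,(0,0,255),1)
cv2.imwrite("pics/w2.png",im)
E
python3 go.py 0.439,0.070,0.044,0.556
```

```text
t 4.93 [ 0.1241 -0.1732  0.2004] gap 0.0853 F [ 0.3 -0.5 -0.2] q6 [-0.99  3.14]
0.439,0.070,0.044,0.556 [-0.0508, -0.6527, 0.2811] [-0.0199, 0.0003, 0.0159]
```

View pics/w2.png

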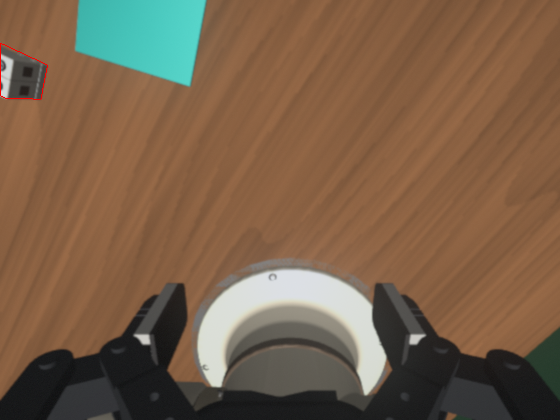

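```bash
python3 - <<'E'
s=open('go.py').read()
s=s.replace("for k in(0,np.pi):","q1=np.arctan2(y,x)\n    psi=q1+(psi-q1+np.pi/2)%np.pi-np.pi/2\n    for k in(0,):")
open('go.py','w').write(s)
E
python3 go.py 0.24,-0.22,0.2,-0.9 0.36,-0.1,0.2,-0.2
```

```text
t 4.93 [ 0.1241 -0.1732  0.2004] gap 0.0853 F [ 0.3 -0.5 -0.2] q6 [-0.99  3.14]
0.24,-0.22,0.2,-0.9 [0.1712, -0.1186, 0.0043] [-0.0151, -0.0165, -1.0571]
0.36,-0.1,0.2,-0.2 [0.1138, -0.3954, 0.013] [-0.0097, -0.0235, -1.5026]
```

apply_moves([
  {"linear": [0.1712, -0.1186, 0.0043], "delta_rot": [-0.005, -0.005, -0.3]},
  {"linear": [0.1712, -0.1186, 0.0043], "delta_rot": [-0.01, -0.01, -0.5]},
  {"linear": [0.1712, -0.1186, 0.0043], "delta_rot": [-0.015, -0.016, -0.98]},
  {"linear": [0.1712, -0.1186, 0.0043], "delta_rot": [-0.015, -0.016, -0.98]},
  {"linear": [0.1712, -0.1186, 0.0043], "delta_rot": [-0.015, -0.016, -0.98]},
  {"linear": [0.1712, -0.1186, 0.0043], "delta_rot": [-0.015, -0.016, -0.98]},
  {"linear": [0.1712, -0.1186, 0.0043], "delta_rot": [-0.015, -0.016, -0.98]},
  {"linear": [0.1712, -0.1186, 0.0043], "delta_rot": [-0.015, -0.016, -0.98]},
  {"linear": [0.1712, -0.1186, 0.0043], "delta_rot": [-0.015, -0.016, -0.98]},
  {"linear": [0.1712, -0.1186, 0.0043], "delta_rot": [-0.015, -0.016, -0.98]},
  {"linear": [0.1712, -0.1186, 0.0043], "delta_rot": [-0.015, -0.016, -0.98]},
  {"linear": [0.1712, -0.1186, 0.0043], "delta_rot": [-0.015, -0.016, -0.98]},
  {"linear": [0.1712, -0.1186, 0.0043], "delta_rot": [-0.015, -0.016, -0.98]},
])

```text
t: 6.02
ee_pos: [0.2402, -0.2201, 0.1998]
orientation: [-3.019, -0.863, 0.001]
ft_force: [0.3, 1.0, -0.4]
finger_gap: 0.0853
```

```bash
python3 go.py 0.36,-0.1,0.2,-0.2  0.439,0.07,0.2,0.556  0.439,0.070,0.1,0.556
```

```text
t 6.02 [ 0.2402 -0.2201  0.1998] gap 0.0853 F [ 0.3  1.  -0.4] q6 [-0.74  1.84]
0.36,-0.1,0.2,-0.2 [0.2753, -0.0642, -0.0002] [-0.0011, -0.0004, -0.518]
0.439,0.07,0.2,0.556 [0.5369, -0.2351, 0.0001] [-0.001, -0.0008, -0.9993]
0.439,0.070,0.1,0.556 [0.5369, -0.2348, 0.1668] [-0.001, -0.0008, -0.9993]
```

apply_moves([
  {"linear": [0.2753, -0.0642, 0], "delta_rot": [0, 0, -0.518]},
  {"linear": [0.2753, -0.0642, 0], "delta_rot": [0, 0, -0.518]},
  {"linear": [0.2753, -0.0642, 0], "delta_rot": [0, 0, -0.518]},
  {"linear": [0.2753, -0.0642, 0], "delta_rot": [0, 0, -0.518]},
  {"linear": [0.5369, -0.2351, 0], "delta_rot": [0, 0, -0.9993]},
  {"linear": [0.5369, -0.2351, 0], "delta_rot": [0, 0, -0.9993]},
  {"linear": [0.5369, -0.2351, 0], "delta_rot": [0, 0, -0.9993]},
  {"linear": [0.5369, -0.2351, 0], "delta_rot": [0, 0, -0.9993]},
  {"linear": [0.5369, -0.2351, 0], "delta_rot": [0, 0, -0.9993]},
  {"linear": [0.5369, -0.2351, 0], "delta_rot": [0, 0, -0.9993]},
  {"linear": [0.5369, -0.2351, 0], "delta_rot": [0, 0, -0.9993]},
  {"linear": [0.5369, -0.2351, 0], "delta_rot": [0, 0, -0.9993]},
  {"linear": [0.5369, -0.2351, 0], "delta_rot": [0, 0, -0.9993]},
  {"linear": [0.5369, -0.2351, 0], "delta_rot": [0, 0, -0.9993]},
  {"linear": [0.5369, -0.2351, 0], "delta_rot": [0, 0, -0.9993]},
  {"linear": [0.5369, -0.2351, 0], "delta_rot": [0, 0, -0.9993]},
])

```text
t: 7.35
ee_pos: [0.4391, 0.07, 0.1999]
orientation: [-1.529, -2.742, -0.001]
ft_force: [0.8, 0.3, 0.4]
finger_gap: 0.0854
```

```bash
python3 - <<'E'
from fit import *
s=bot.snapshot("wrist"); im=s["img"].copy()
r=bot.outline_of("wrist","breaker_4pole")
if r: print(r[0]["p"],fit([(s,r[0]["pixels"])],W["breaker_4pole"],(.439,.07)))
for n,p in {"breaker_4pole":(.439,.07,.556),"breaker_3pole":(.477,.3135,-.03),"breaker_2pole":(.4215,-.123,.15)}.items():
    m=mask(s,W[n],*p); m=cv2.resize(m,(560,420)); cs,_=cv2.findContours(m,0,1); cv2.drawContours(im,cs,-1,(0,0,255),1)
cv2.imwrite("pics/w3.png",im)
E
python3 go.py 0.439,0.070,0.1,0.556 0.439,0.070,0.044,0.556
```

```text
0.95 (np.float64(0.03094194058883648), np.float64(0.44059422346752464), np.float64(0.07003640453145034), np.float64(0.5666812236427656))
t 7.45 [0.439  0.0699 0.2   ] gap 0.085 F [ 0.4  0.2 -0.4] q6 [0.16 1.17]
0.439,0.070,0.1,0.556 [-0.0002, 0.0001, 0.1667] [-0.0002, -0.0012, -0.0012]
0.439,0.070,0.044,0.556 [-0.0004, 0.0001, 0.26] [-0.0002, -0.0012, -0.0012]
```

View pics/w3.png

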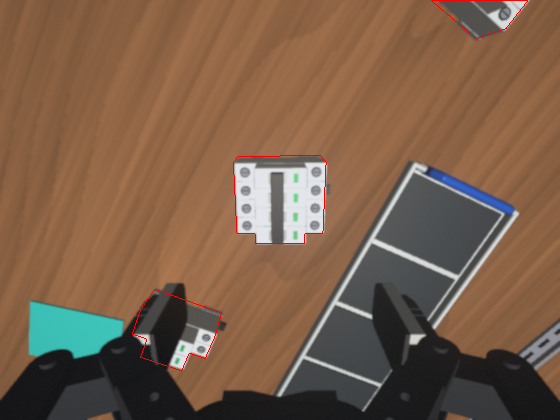

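apply_moves([
  {"linear": [0, 0.001, 0.1], "delta_rot": [0, 0, -0.005]},
  {"linear": [0, 0.001, 0.16], "delta_rot": [0, 0, -0.005]},
  {"linear": [0, 0.001, 0.2], "delta_rot": [0, 0, -0.005]},
  {"linear": [0, 0.001, 0.23], "delta_rot": [0, 0, -0.005]},
  {"linear": [0, 0.001, 0.25], "delta_rot": [0, 0, -0.005]},
  {"linear": [0, 0.001, 0.26], "delta_rot": [0, 0, -0.005]},
  {"linear": [0, 0.001, 0.26], "delta_rot": [0, 0, -0.005]},
  {"linear": [0, 0.001, 0.26], "delta_rot": [0, 0, -0.005]},
])

```text
t: 8.12
ee_pos: [0.4401, 0.0706, 0.0452]
orientation: [-1.519, -2.75, -0.003]
ft_force: [0.1, 0.7, 0.7]
finger_gap: 0.0855
```

apply_moves([
  {"linear": [0, 0, 0]},
  {"linear": [0, 0, 0]},
  {"linear": [0, 0, 0]},
  {"linear": [0, 0, 0]},
  {"linear": [0, 0, 0]},
  {"linear": [0, 0, 0]},
  {"linear": [0, 0, 0]},
  {"linear": [0, 0, 0]},
  {"linear": [0, 0, 0]},
  {"linear": [0, 0, 0]},
], fingers=-1, force=60)

```text
invalid input
```

```bash
python3 - <<'E'
from fit import *
s=bot.snapshot("wrist"); cv2.imwrite("pics/w4.png",s["img"])
E
python3 go.py 0.44,0.07,0.144,0.56 0.6049,0.1253,0.144,0.133
```

```text
t 8.17 [0.4403 0.0706 0.0455] gap 0.0851 F [0.3 0.1 0.7] q6 [0.16 1.17]
0.44,0.07,0.144,0.56 [-0.0004, -0.0007, -0.1641] [0.0012, -0.0006, 0.0011]
0.6049,0.1253,0.144,0.133 [-0.0688, 0.281, -0.1637] [0.001, -0.0009, 0.2729]
```

View pics/w4.png

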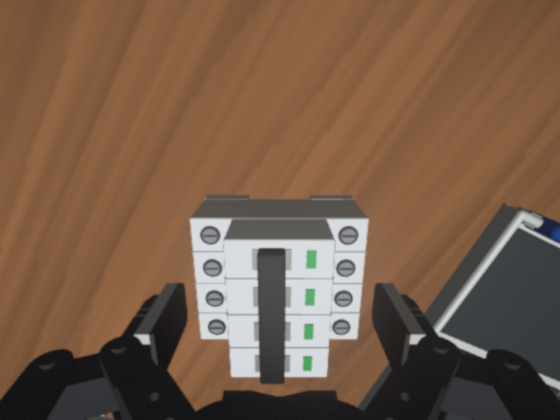

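apply_moves([
  {"linear": [0, 0, 0.002], "delta_rot": [0, 0, 0]},
  {"linear": [0, 0, 0.002], "delta_rot": [0, 0, 0]},
  {"linear": [0, 0, 0.002], "delta_rot": [0, 0, 0]},
  {"linear": [0, 0, 0.002], "delta_rot": [0, 0, 0]},
  {"linear": [0, 0, 0.002], "delta_rot": [0, 0, 0]},
  {"linear": [0, 0, 0.002], "delta_rot": [0, 0, 0]},
  {"linear": [0, 0, 0.002], "delta_rot": [0, 0, 0]},
  {"linear": [0, 0, 0.002], "delta_rot": [0, 0, 0]},
  {"linear": [0, 0, 0.002], "delta_rot": [0, 0, 0]},
  {"linear": [0, 0, 0.002], "delta_rot": [0, 0, 0]},
], fingers=-1, force=60)

```text
t: 9.0
ee_pos: [0.4407, 0.0707, 0.0452]
orientation: [1.518, 2.749, 0.004]
ft_force: [-1.4, -0.3, 5.0]
finger_gap: 0.0437
```

```bash
python3 - <<'E'
from fit import *
s=bot.snapshot("wrist"); cv2.imwrite("pics/w5.png",s["img"])
E
python3 go.py 0.44,0.07,0.144,0.56 0.6049,0.1253,0.144,0.133
```

```text
t 9.05 [0.4408 0.0707 0.0452] gap 0.0438 F [-1.5 -0.7  5.5] q6 [0.16 1.17]
0.44,0.07,0.144,0.56 [-0.0002, -0.0012, -0.1647] [0.0019, -0.0003, 0.001]
0.6049,0.1253,0.144,0.133 [-0.0685, 0.2805, -0.1639] [0.0018, -0.0007, 0.2729]
```

View pics/w5.png

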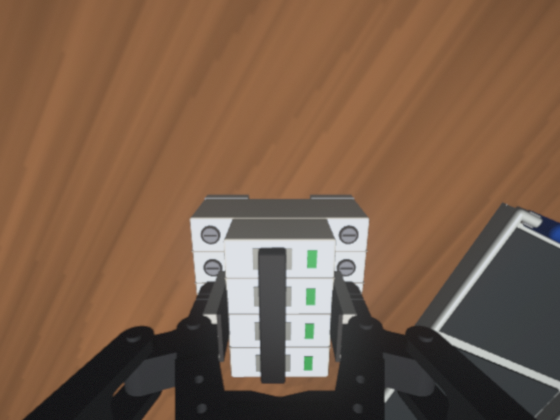

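apply_moves([
  {"linear": [0, 0, -0.04], "delta_rot": [0, 0, 0]},
  {"linear": [0, 0, -0.08], "delta_rot": [0, 0, 0]},
  {"linear": [0, 0, -0.12], "delta_rot": [0, 0, 0]},
  {"linear": [0, 0, -0.12], "delta_rot": [0, 0, 0]},
  {"linear": [-0.017, 0.07, -0.124], "delta_rot": [0, 0, 0.06]},
  {"linear": [-0.034, 0.14, -0.124], "delta_rot": [0, 0, 0.13]},
  {"linear": [-0.051, 0.21, -0.124], "delta_rot": [0, 0, 0.2]},
  {"linear": [-0.06, 0.25, -0.124], "delta_rot": [0, 0, 0.25]},
  {"linear": [-0.0685, 0.2805, -0.124], "delta_rot": [0.0018, -0.0007, 0.2729]},
  {"linear": [-0.0685, 0.2805, -0.124], "delta_rot": [0.0018, -0.0007, 0.2729]},
  {"linear": [-0.0685, 0.2805, -0.124], "delta_rot": [0.0018, -0.0007, 0.2729]},
  {"linear": [-0.0685, 0.2805, -0.124], "delta_rot": [0.0018, -0.0007, 0.2729]},
])

```text
t: 10.05
ee_pos: [0.6039, 0.1251, 0.1183]
orientation: [-2.067, -2.363, 0.004]
ft_force: [0.3, 0.0, -5.0]
finger_gap: 0.0438
```

```bash
python3 - <<'E'
from fit import *
s=bot.snapshot("wrist"); cv2.imwrite("pics/w6.png",s["img"])
E
python3 go.py 0.6049,0.1253,0.0535,0.133
```

```text
t 10.1 [0.6039 0.1251 0.119 ] gap 0.0436 F [-0.5 -0.1 -5.6] q6 [0.2  1.64]
0.6049,0.1253,0.0535,0.133 [0.0001, 0.002, 0.1092] [-0.0012, 0.0001, 0.0003]
```

View pics/w6.png

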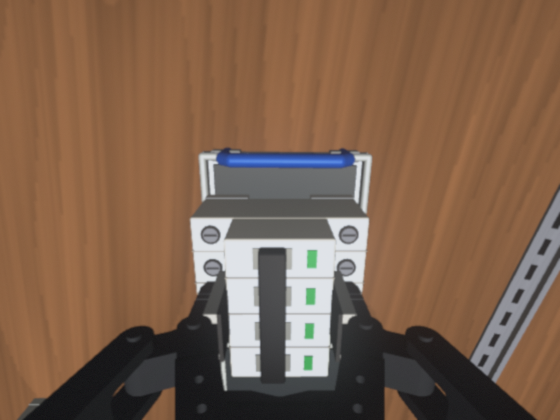

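apply_moves([
  {"linear": [0, 0.001, 0.04], "delta_rot": [0, 0, 0]},
  {"linear": [0, 0.002, 0.075], "delta_rot": [0, 0, 0]},
  {"linear": [0, 0.002, 0.095], "delta_rot": [0, 0, 0]},
  {"linear": [0, 0.002, 0.104], "delta_rot": [0, 0, 0]},
  {"linear": [0, 0.002, 0.109], "delta_rot": [0, 0, 0]},
  {"linear": [0, 0.002, 0.11], "delta_rot": [0, 0, 0]},
  {"linear": [0, 0.002, 0.11], "delta_rot": [0, 0, 0]},
])

```text
t: 10.68
ee_pos: [0.6053, 0.1252, 0.0541]
orientation: [-2.068, -2.364, 0.001]
ft_force: [0.1, -0.8, -5.2]
finger_gap: 0.044
```

```bash
python3 go.py
```

```text
t 10.68 [0.6053 0.1252 0.0541] gap 0.044 F [ 0.1 -0.8 -5.2] q6 [0.2  1.64]
```

Not quite down yet; lower 2 mm more, watching the force.

apply_moves([
  {"linear": [0, 0, 0.002], "delta_rot": [0, 0, 0]},
  {"linear": [0, 0, 0.0035], "delta_rot": [0, 0, 0]},
  {"linear": [0, 0, 0.0035], "delta_rot": [0, 0, 0]},
])

```text
t: 10.93
ee_pos: [0.6056, 0.1253, 0.0525]
orientation: [2.068, 2.364, 0.0]
ft_force: [0.3, -0.3, -6.3]
finger_gap: 0.0437
```

```bash
python3 go.py 0.477,0.3135,0.2,-0.03
```

```text
t 10.93 [0.6056 0.1253 0.0525] gap 0.0437 F [ 0.3 -0.3 -6.3] q6 [0.2  1.64]
0.477,0.3135,0.2,-0.03 [0.3394, -0.1706, -0.2459] [0.0002, 0.0, 0.1041]
```

apply_moves([
  {"linear": [0, 0, 0.001], "delta_rot": [0, 0, 0]},
  {"linear": [0, 0, 0.001], "delta_rot": [0, 0, 0]},
  {"linear": [0, 0, 0.001], "delta_rot": [0, 0, 0]},
  {"linear": [0, 0, 0.001], "delta_rot": [0, 0, 0]},
  {"linear": [0, 0, 0.001], "delta_rot": [0, 0, 0]},
  {"linear": [0, 0, 0.001], "delta_rot": [0, 0, 0]},
  {"linear": [0, 0, 0.001], "delta_rot": [0, 0, 0]},
  {"linear": [0, 0, 0.001], "delta_rot": [0, 0, 0]},
], fingers=1)

```text
t: 11.6
ee_pos: [0.6056, 0.1253, 0.0519]
orientation: [2.068, 2.365, 0.0]
ft_force: [-0.5, 0.5, 0.4]
finger_gap: 0.0854
```

```bash
python3 go.py 0.605,0.1255,0.2,0.133 0.477,0.3135,0.2,-0.03
```

```text
t 11.6 [0.6056 0.1253 0.0519] gap 0.0854 F [-0.5  0.5  0.4] q6 [0.2  1.64]
0.605,0.1255,0.2,0.133 [0.0004, -0.0009, -0.2468] [0.0002, 0.0, 0.0003]
0.477,0.3135,0.2,-0.03 [0.3393, -0.1706, -0.2469] [0.0002, 0.0, 0.1041]
```

apply_moves([
  {"linear": [0, 0, -0.05], "delta_rot": [0, 0, 0]},
  {"linear": [0, 0, -0.11], "delta_rot": [0, 0, 0]},
  {"linear": [0, 0, -0.17], "delta_rot": [0, 0, 0]},
  {"linear": [0, 0, -0.23], "delta_rot": [0, 0, 0]},
  {"linear": [0.05, -0.03, -0.247], "delta_rot": [0, 0, 0.02]},
  {"linear": [0.11, -0.06, -0.247], "delta_rot": [0, 0, 0.04]},
  {"linear": [0.17, -0.09, -0.247], "delta_rot": [0, 0, 0.06]},
  {"linear": [0.23, -0.12, -0.247], "delta_rot": [0, 0, 0.08]},
  {"linear": [0.29, -0.15, -0.247], "delta_rot": [0, 0, 0.1041]},
  {"linear": [0.3393, -0.1706, -0.247], "delta_rot": [0, 0, 0.1041]},
  {"linear": [0.3393, -0.1706, -0.247], "delta_rot": [0, 0, 0.1041]},
  {"linear": [0.3393, -0.1706, -0.247], "delta_rot": [0, 0, 0.1041]},
  {"linear": [0.3393, -0.1706, -0.247], "delta_rot": [0, 0, 0.1041]},
])

```text
t: 12.68
ee_pos: [0.477, 0.3134, 0.2001]
orientation: [2.253, 2.188, 0.0]
ft_force: [-0.1, -0.7, 0.8]
finger_gap: 0.085
```

```bash
cat > wl.py <<'E'
import sys
from fit import *
n="breaker_"+sys.argv[1]; x,y=float(sys.argv[2]),float(sys.argv[3])
s=bot.snapshot("wrist"); im=s["img"].copy()
r=bot.outline_of("wrist",n)
for k in r:
    ys,xs=np.nonzero(k["pixels"]); print(k["p"],xs.mean(),ys.mean())
P=proj(s,[[x,y,.03]])[0]
r=[k for k in r if np.hypot(*(np.argwhere(k["pixels"]).mean(0)[::-1]-P))<60]
if r:
    f=fit([(s,r[0]["pixels"])],W[n],(x,y)); print(np.round(f,4))
    m=cv2.resize(mask(s,W[n],*f[1:]),(560,420)); cs,_=cv2.findContours(m,0,1); cv2.drawContours(im,cs,-1,(0,0,255),1)
cv2.imwrite("pics/"+sys.argv[4],im)
E
python3 wl.py 3pole .477 .3135 w7.png; python3 go.py
```

```text
t 12.78 [0.4776 0.3126 0.2001] gap 0.085 F [ 0.3 -0.6  0.4] q6 [0.58 2.18]
```

View pics/w7.png

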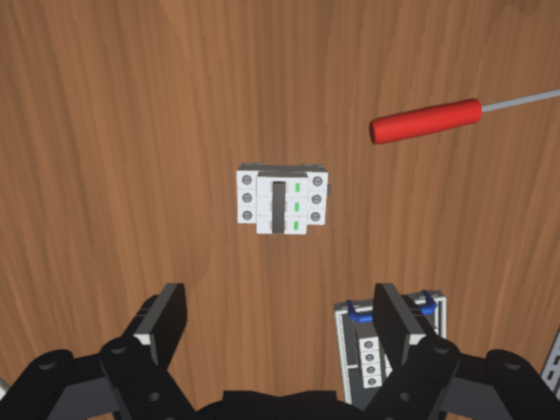

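apply_moves([
  {"linear": [0, 0, 0.1], "delta_rot": [0, 0, 0]},
  {"linear": [0, 0, 0.16], "delta_rot": [0, 0, 0]},
  {"linear": [0, 0, 0.2], "delta_rot": [0, 0, 0]},
  {"linear": [0, 0, 0.23], "delta_rot": [0, 0, 0]},
  {"linear": [0, 0, 0.25], "delta_rot": [0, 0, 0]},
  {"linear": [0, 0, 0.257], "delta_rot": [0, 0, 0]},
  {"linear": [0, 0, 0.257], "delta_rot": [0, 0, 0]},
  {"linear": [0, 0, 0.257], "delta_rot": [0, 0, 0]},
])

```text
t: 13.45
ee_pos: [0.4786, 0.3127, 0.0474]
orientation: [2.256, 2.185, 0.003]
ft_force: [0.9, 0.5, 1.1]
finger_gap: 0.0857
```

```bash
python3 go.py; python3 wl.py 3pole .477 .3135 w8.png
```

```text
t 13.45 [0.4786 0.3127 0.0474] gap 0.0857 F [0.9 0.5 1.1] q6 [0.58 2.18]
0.86 280.24010397665086 276.44089748267055
[ 0.0553  0.4792  0.3129 -0.0559]
```

View pics/w8.png

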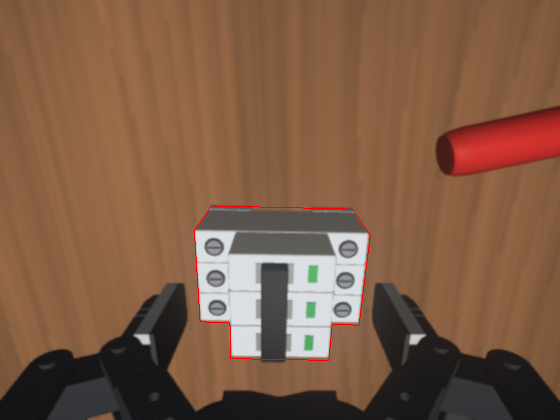

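Well centred between the fingers (nose 230–330 px, fingers at 185 and 375). Close.

apply_moves([
  {"linear": [0, 0, 0.002], "delta_rot": [0, 0, 0.01]},
  {"linear": [0, 0, 0.002], "delta_rot": [0, 0, 0.01]},
  {"linear": [0, 0, 0.002], "delta_rot": [0, 0, 0.01]},
  {"linear": [0, 0, 0.002], "delta_rot": [0, 0, 0.01]},
  {"linear": [0, 0, 0.002], "delta_rot": [0, 0, 0.01]},
  {"linear": [0, 0, 0.002], "delta_rot": [0, 0, 0.01]},
  {"linear": [0, 0, 0.002], "delta_rot": [0, 0, 0.01]},
  {"linear": [0, 0, 0.002], "delta_rot": [0, 0, 0.01]},
  {"linear": [0, 0, 0.002], "delta_rot": [0, 0, 0.01]},
  {"linear": [0, 0, 0.002], "delta_rot": [0, 0, 0.01]},
], fingers=-1, force=60)

```text
t: 14.38
ee_pos: [0.479, 0.3134, 0.0474]
orientation: [2.272, 2.168, 0.007]
ft_force: [-0.4, 0.2, 6.1]
finger_gap: 0.0441
```

```bash
python3 go.py 0.47,0.2,0.19,0.05 0.52,0.08,0.19,0.133 0.6166,0.0381,0.19,0.133
```

```text
t 14.38 [0.479  0.3134 0.0474] gap 0.0441 F [-0.4  0.2  6.1] q6 [0.58 2.2 ]
0.47,0.2,0.19,0.05 [-0.1889, -0.0053, -0.2382] [0.0025, -0.0014, -0.0617]
0.52,0.08,0.19,0.133 [-0.3848, 0.0874, -0.2383] [0.0025, -0.0013, -0.1146]
0.6166,0.0381,0.19,0.133 [-0.447, 0.2515, -0.2378] [0.0025, -0.0013, -0.1146]
```

apply_moves([
  {"linear": [0, 0, -0.04], "delta_rot": [0, 0, 0]},
  {"linear": [0, 0, -0.1], "delta_rot": [0, 0, 0]},
  {"linear": [0, 0, -0.16], "delta_rot": [0, 0, 0]},
  {"linear": [0, 0, -0.22], "delta_rot": [0, 0, 0]},
  {"linear": [-0.04, 0, -0.238], "delta_rot": [0, 0, -0.01]},
  {"linear": [-0.1, 0, -0.238], "delta_rot": [0, 0, -0.03]},
  {"linear": [-0.16, 0, -0.238], "delta_rot": [0, 0, -0.05]},
  {"linear": [-0.22, 0.01, -0.238], "delta_rot": [0, 0, -0.07]},
  {"linear": [-0.28, 0.03, -0.238], "delta_rot": [0, 0, -0.09]},
  {"linear": [-0.34, 0.06, -0.238], "delta_rot": [0, 0, -0.1146]},
  {"linear": [-0.39, 0.11, -0.238], "delta_rot": [0, 0, -0.1146]},
  {"linear": [-0.42, 0.16, -0.238], "delta_rot": [0, 0, -0.1146]},
  {"linear": [-0.44, 0.21, -0.238], "delta_rot": [0, 0, -0.1146]},
  {"linear": [-0.447, 0.2515, -0.238], "delta_rot": [0.0025, -0.0013, -0.1146]},
  {"linear": [-0.447, 0.2515, -0.238], "delta_rot": [0.0025, -0.0013, -0.1146]},
  {"linear": [-0.447, 0.2515, -0.238], "delta_rot": [0.0025, -0.0013, -0.1146]},
  {"linear": [-0.447, 0.2515, -0.238], "delta_rot": [0.0025, -0.0013, -0.1146]},
])

```text
t: 15.8
ee_pos: [0.6161, 0.0382, 0.1891]
orientation: [-2.068, -2.363, 0.002]
ft_force: [-0.1, 0.9, -3.7]
finger_gap: 0.0433
```

```bash
python3 - <<'E'
from fit import *
s=bot.snapshot("wrist"); cv2.imwrite("pics/w9.png",s["img"])
E
python3 go.py 0.6166,0.0381,0.056,0.133
```

```text
t 15.85 [0.6159 0.0384 0.1897] gap 0.0438 F [-0.5 -0.1 -4.4] q6 [0.06 1.5 ]
0.6166,0.0381,0.056,0.133 [-0.0007, 0.0013, 0.2229] [-0.0007, -0.0001, 0.0003]
```

View pics/w9.png

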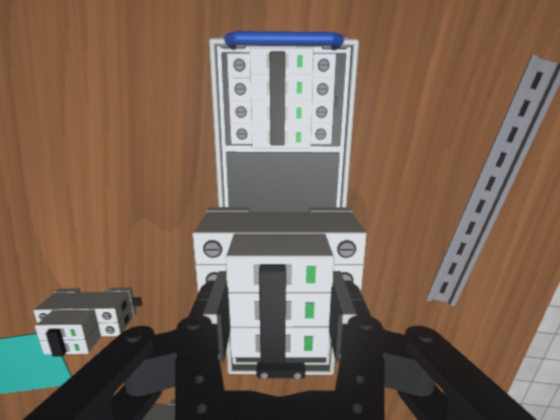

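apply_moves([
  {"linear": [0, 0.001, 0.06], "delta_rot": [0, 0, 0]},
  {"linear": [0, 0.001, 0.11], "delta_rot": [0, 0, 0]},
  {"linear": [0, 0.001, 0.16], "delta_rot": [0, 0, 0]},
  {"linear": [0, 0.001, 0.195], "delta_rot": [0, 0, 0]},
  {"linear": [0, 0.001, 0.215], "delta_rot": [0, 0, 0]},
  {"linear": [0, 0.001, 0.223], "delta_rot": [0, 0, 0]},
  {"linear": [0, 0.001, 0.2255], "delta_rot": [0, 0, 0]},
  {"linear": [0, 0.001, 0.2265], "delta_rot": [0, 0, 0]},
  {"linear": [0, 0.001, 0.2265], "delta_rot": [0, 0, 0]},
])

```text
t: 16.6
ee_pos: [0.6171, 0.0387, 0.0554]
orientation: [2.068, 2.364, 0.002]
ft_force: [0.5, -0.1, -3.8]
finger_gap: 0.0439
```

```bash
python3 go.py
```

```text
t 16.6 [0.6171 0.0387 0.0554] gap 0.0439 F [ 0.5 -0.1 -3.8] q6 [0.06 1.5 ]
```

apply_moves([
  {"linear": [0, 0, 0.0015], "delta_rot": [0, 0, 0]},
  {"linear": [0, 0, 0.003], "delta_rot": [0, 0, 0]},
  {"linear": [0, 0, 0.003], "delta_rot": [0, 0, 0]},
])

```text
t: 16.85
ee_pos: [0.6177, 0.0386, 0.0544]
orientation: [2.067, 2.363, 0.003]
ft_force: [1.0, -0.5, -2.0]
finger_gap: 0.044
```

apply_moves([
  {"linear": [0, 0, 0.001], "delta_rot": [0, 0, 0]},
  {"linear": [0, 0, 0.001], "delta_rot": [0, 0, 0]},
  {"linear": [0, 0, 0.001], "delta_rot": [0, 0, 0]},
  {"linear": [0, 0, 0.001], "delta_rot": [0, 0, 0]},
  {"linear": [0, 0, 0.001], "delta_rot": [0, 0, 0]},
  {"linear": [0, 0, 0.001], "delta_rot": [0, 0, 0]},
  {"linear": [0, 0, 0.001], "delta_rot": [0, 0, 0]},
  {"linear": [0, 0, 0.001], "delta_rot": [0, 0, 0]},
], fingers=1)

```text
t: 17.52
ee_pos: [0.6177, 0.0386, 0.0538]
orientation: [2.067, 2.363, 0.003]
ft_force: [-0.2, -0.1, 1.4]
finger_gap: 0.0855
```

```bash
python3 go.py 0.617,0.038,0.2,0.133 0.4215,-0.123,0.2,0.15
```

```text
t 17.52 [0.6177 0.0386 0.0538] gap 0.0855 F [-0.2 -0.1  1.4] q6 [0.06 1.5 ]
0.617,0.038,0.2,0.133 [-0.001, -0.0006, -0.2437] [0.0018, 0.0002, 0.0004]
0.4215,-0.123,0.2,0.15 [-0.2235, -0.3593, -0.2447] [0.0018, 0.0002, -0.0105]
```

apply_moves([
  {"linear": [0, 0, -0.05], "delta_rot": [0, 0, 0]},
  {"linear": [0, 0, -0.11], "delta_rot": [0, 0, 0]},
  {"linear": [0, 0, -0.17], "delta_rot": [0, 0, 0]},
  {"linear": [0, 0, -0.23], "delta_rot": [0, 0, 0]},
  {"linear": [-0.03, -0.05, -0.2447], "delta_rot": [0, 0, 0]},
  {"linear": [-0.06, -0.1, -0.2447], "delta_rot": [0, 0, 0]},
  {"linear": [-0.09, -0.15, -0.2447], "delta_rot": [0, 0, 0]},
  {"linear": [-0.12, -0.2, -0.2447], "delta_rot": [0, 0, 0]},
  {"linear": [-0.15, -0.25, -0.2447], "delta_rot": [0, 0, -0.01]},
  {"linear": [-0.19, -0.3, -0.2447], "delta_rot": [0, 0, -0.01]},
  {"linear": [-0.2235, -0.3593, -0.2447], "delta_rot": [0.0018, 0, -0.01]},
  {"linear": [-0.2235, -0.3593, -0.2447], "delta_rot": [0.0018, 0, -0.01]},
  {"linear": [-0.2235, -0.3593, -0.2447], "delta_rot": [0.0018, 0, -0.01]},
  {"linear": [-0.2235, -0.3593, -0.2447], "delta_rot": [0.0018, 0, -0.01]},
])

```text
t: 18.68
ee_pos: [0.4218, -0.1231, 0.2003]
orientation: [2.05, 2.379, 0.001]
ft_force: [0.9, -0.5, -0.6]
finger_gap: 0.0853
```

```bash
python3 wl.py 2pole .4215 -.123 w10.png; python3 go.py
```

```text
0.56 280.3663318986131 195.62864658058345
[ 0.0689  0.4229 -0.1219  0.1494]
t 18.78 [ 0.4222 -0.1225  0.2   ] gap 0.0856 F [-1.1 -0.   0.4] q6 [-0.28  1.14]
```

View pics/w10.png

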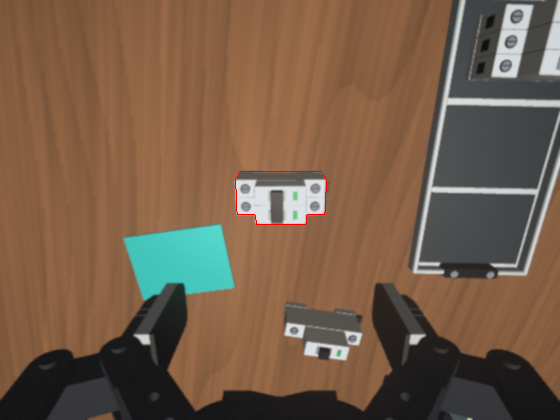

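apply_moves([
  {"linear": [0.001, 0.001, 0.1], "delta_rot": [0, 0, 0]},
  {"linear": [0.001, 0.001, 0.16], "delta_rot": [0, 0, 0]},
  {"linear": [0.001, 0.001, 0.2], "delta_rot": [0, 0, 0]},
  {"linear": [0.001, 0.001, 0.23], "delta_rot": [0, 0, 0]},
  {"linear": [0.001, 0.001, 0.25], "delta_rot": [0, 0, 0]},
  {"linear": [0.001, 0.001, 0.258], "delta_rot": [0, 0, 0]},
  {"linear": [0.001, 0.001, 0.258], "delta_rot": [0, 0, 0]},
  {"linear": [0.001, 0.001, 0.258], "delta_rot": [0, 0, 0]},
])

```text
t: 19.45
ee_pos: [0.4237, -0.1218, 0.0463]
orientation: [2.047, 2.381, 0.001]
ft_force: [-0.2, 0.2, 0.1]
finger_gap: 0.0854
```

apply_moves([
  {"linear": [0, 0, 0.001], "delta_rot": [0, 0, 0]},
  {"linear": [0, 0, 0.001], "delta_rot": [0, 0, 0]},
  {"linear": [0, 0, 0.001], "delta_rot": [0, 0, 0]},
  {"linear": [0, 0, 0.001], "delta_rot": [0, 0, 0]},
  {"linear": [0, 0, 0.001], "delta_rot": [0, 0, 0]},
  {"linear": [0, 0, 0.001], "delta_rot": [0, 0, 0]},
  {"linear": [0, 0, 0.001], "delta_rot": [0, 0, 0]},
  {"linear": [0, 0, 0.001], "delta_rot": [0, 0, 0]},
  {"linear": [0, 0, 0.001], "delta_rot": [0, 0, 0]},
  {"linear": [0, 0, 0.001], "delta_rot": [0, 0, 0]},
], fingers=-1, force=60)

```text
t: 20.28
ee_pos: [0.4243, -0.122, 0.0468]
orientation: [2.046, 2.38, 0.002]
ft_force: [-0.2, -0.1, 5.7]
finger_gap: 0.0437
```

```bash
python3 - <<'E'
from fit import *
s=bot.snapshot("wrist"); cv2.imwrite("pics/w11.png",s["img"])
E
python3 go.py 0.6282,-0.0491,0.18,0.133
```

```text
t 20.33 [ 0.4243 -0.122   0.0468] gap 0.0437 F [0.9 0.5 5.4] q6 [-0.28  1.14]
0.6282,-0.0491,0.18,0.133 [0.0687, 0.3549, -0.221] [0.002, 0.0009, 0.0113]
```

View pics/w11.png

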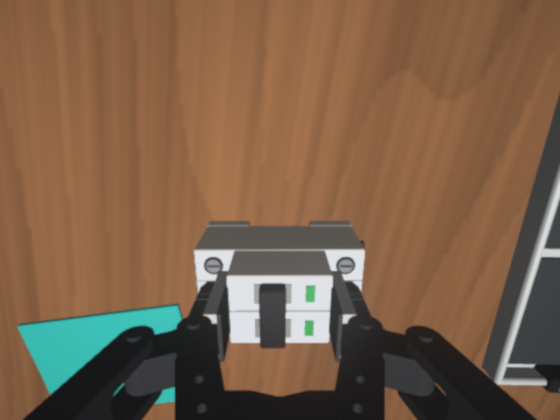

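apply_moves([
  {"linear": [0, 0, -0.04], "delta_rot": [0, 0, 0]},
  {"linear": [0, 0, -0.1], "delta_rot": [0, 0, 0]},
  {"linear": [0, 0, -0.16], "delta_rot": [0, 0, 0]},
  {"linear": [0, 0, -0.21], "delta_rot": [0, 0, 0]},
  {"linear": [0.01, 0.05, -0.221], "delta_rot": [0, 0, 0]},
  {"linear": [0.02, 0.1, -0.221], "delta_rot": [0, 0, 0]},
  {"linear": [0.03, 0.16, -0.221], "delta_rot": [0, 0, 0]},
  {"linear": [0.04, 0.22, -0.221], "delta_rot": [0, 0, 0.011]},
  {"linear": [0.05, 0.28, -0.221], "delta_rot": [0, 0, 0.011]},
  {"linear": [0.06, 0.32, -0.221], "delta_rot": [0, 0, 0.011]},
  {"linear": [0.0687, 0.3545, -0.221], "delta_rot": [0.002, 0.001, 0.011]},
  {"linear": [0.0687, 0.3545, -0.221], "delta_rot": [0.002, 0.001, 0.011]},
  {"linear": [0.0687, 0.3545, -0.221], "delta_rot": [0.002, 0.001, 0.011]},
  {"linear": [0.0687, 0.3545, -0.221], "delta_rot": [0.002, 0.001, 0.011]},
])

```text
t: 21.5
ee_pos: [0.6275, -0.0494, 0.1797]
orientation: [-2.068, -2.364, 0.001]
ft_force: [-0.2, -0.3, -2.3]
finger_gap: 0.0435
```

```bash
python3 - <<'E'
from fit import *
s=bot.snapshot("wrist"); cv2.imwrite("pics/w12.png",s["img"])
E
python3 go.py 0.6282,-0.0491,0.0545,0.133
```

```text
t 21.55 [ 0.6273 -0.0496  0.1801] gap 0.0438 F [-1.  -0.4 -2.1] q6 [-0.08  1.36]
0.6282,-0.0491,0.0545,0.133 [0.0005, 0.0016, 0.2094] [-0.0002, -0.0, 0.0]
```

View pics/w12.png

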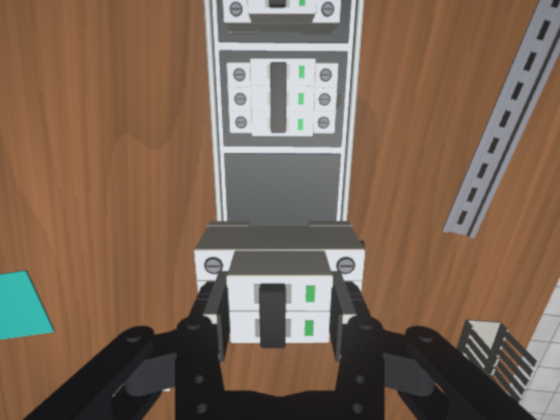

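apply_moves([
  {"linear": [0, 0.001, 0.06], "delta_rot": [0, 0, 0]},
  {"linear": [0, 0.001, 0.11], "delta_rot": [0, 0, 0]},
  {"linear": [0, 0.001, 0.15], "delta_rot": [0, 0, 0]},
  {"linear": [0, 0.001, 0.18], "delta_rot": [0, 0, 0]},
  {"linear": [0, 0.001, 0.2], "delta_rot": [0, 0, 0]},
  {"linear": [0, 0.001, 0.207], "delta_rot": [0, 0, 0]},
  {"linear": [0, 0.001, 0.21], "delta_rot": [0, 0, 0]},
  {"linear": [0, 0.001, 0.212], "delta_rot": [0, 0, 0]},
  {"linear": [0, 0.001, 0.212], "delta_rot": [0, 0, 0]},
])

```text
t: 22.3
ee_pos: [0.6284, -0.0496, 0.0543]
orientation: [2.068, 2.363, 0.001]
ft_force: [0.3, 1.2, -1.9]
finger_gap: 0.0439
```

```bash
python3 go.py
```

```text
t 22.3 [ 0.6284 -0.0496  0.0543] gap 0.0439 F [ 0.3  1.2 -1.9] q6 [-0.08  1.36]
```

apply_moves([
  {"linear": [0, 0, 0.001], "delta_rot": [0, 0, 0]},
  {"linear": [0, 0, 0.0015], "delta_rot": [0, 0, 0]},
  {"linear": [0, 0, 0.0015], "delta_rot": [0, 0, 0]},
])

```text
t: 22.55
ee_pos: [0.6288, -0.0496, 0.054]
orientation: [2.068, 2.363, 0.002]
ft_force: [0.7, 0.3, -1.7]
finger_gap: 0.0439
```

apply_moves([
  {"linear": [0, 0, 0], "delta_rot": [0, 0, 0]},
  {"linear": [0, 0, 0], "delta_rot": [0, 0, 0]},
  {"linear": [0, 0, 0], "delta_rot": [0, 0, 0]},
  {"linear": [0, 0, 0], "delta_rot": [0, 0, 0]},
  {"linear": [0, 0, 0], "delta_rot": [0, 0, 0]},
  {"linear": [0, 0, 0], "delta_rot": [0, 0, 0]},
  {"linear": [0, 0, 0], "delta_rot": [0, 0, 0]},
  {"linear": [0, 0, 0], "delta_rot": [0, 0, 0]},
], fingers=1)

```text
t: 23.22
ee_pos: [0.6288, -0.0496, 0.054]
orientation: [2.068, 2.363, 0.002]
ft_force: [-0.9, 0.6, -0.2]
finger_gap: 0.0854
```

```bash
python3 go.py 0.628,-0.049,0.2,0.133 0.492,-0.271,0.2,0.0
```

```text
t 23.22 [ 0.6288 -0.0496  0.054 ] gap 0.0854 F [-0.9  0.6 -0.2] q6 [-0.08  1.36]
0.628,-0.049,0.2,0.133 [0.0011, -0.0006, -0.2433] [0.0016, 0.0004, -0.0]
0.492,-0.271,0.2,0.0 [-0.3356, -0.2743, -0.2438] [0.0016, 0.0002, 0.0847]
```

apply_moves([
  {"linear": [0, 0, -0.05], "delta_rot": [0, 0, 0]},
  {"linear": [0, 0, -0.11], "delta_rot": [0, 0, 0]},
  {"linear": [0, 0, -0.17], "delta_rot": [0, 0, 0]},
  {"linear": [0, 0, -0.23], "delta_rot": [0, 0, 0]},
  {"linear": [-0.04, -0.04, -0.2438], "delta_rot": [0, 0, 0.01]},
  {"linear": [-0.08, -0.08, -0.2438], "delta_rot": [0, 0, 0.02]},
  {"linear": [-0.13, -0.12, -0.2438], "delta_rot": [0, 0, 0.03]},
  {"linear": [-0.18, -0.16, -0.2438], "delta_rot": [0, 0, 0.05]},
  {"linear": [-0.23, -0.2, -0.2438], "delta_rot": [0, 0, 0.07]},
  {"linear": [-0.28, -0.24, -0.2438], "delta_rot": [0, 0, 0.085]},
  {"linear": [-0.3356, -0.2743, -0.2438], "delta_rot": [0.0016, 0, 0.085]},
  {"linear": [-0.3356, -0.2743, -0.2438], "delta_rot": [0.0016, 0, 0.085]},
  {"linear": [-0.3356, -0.2743, -0.2438], "delta_rot": [0.0016, 0, 0.085]},
  {"linear": [-0.3356, -0.2743, -0.2438], "delta_rot": [0.0016, 0, 0.085]},
])

```text
t: 24.38
ee_pos: [0.4921, -0.2709, 0.2]
orientation: [2.223, 2.22, 0.0]
ft_force: [0.0, -0.5, -0.3]
finger_gap: 0.0857
```

```bash
python3 wl.py 1pole .492 -.271 w13.png; python3 go.py
```

```text
0.93 281.57117500887466 196.3411430599929
[ 0.0639  0.4934 -0.2709 -0.009 ]
t 24.48 [ 0.4925 -0.27    0.2   ] gap 0.0854 F [ 0.7 -0.2  0.6] q6 [-0.5   1.07]
```

View pics/w13.png

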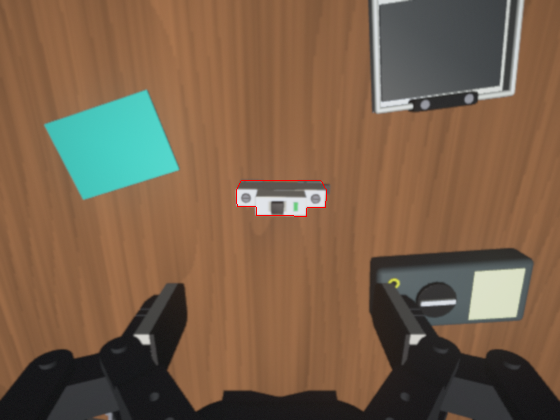

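apply_moves([
  {"linear": [-0.001, 0.001, 0.1], "delta_rot": [0, 0, 0.005]},
  {"linear": [-0.001, 0.001, 0.16], "delta_rot": [0, 0, 0.005]},
  {"linear": [-0.001, 0.001, 0.2], "delta_rot": [0, 0, 0.005]},
  {"linear": [-0.001, 0.001, 0.23], "delta_rot": [0, 0, 0.005]},
  {"linear": [-0.001, 0.001, 0.25], "delta_rot": [0, 0, 0.005]},
  {"linear": [-0.001, 0.001, 0.258], "delta_rot": [0, 0, 0.005]},
  {"linear": [-0.001, 0.001, 0.258], "delta_rot": [0, 0, 0.005]},
  {"linear": [-0.001, 0.001, 0.258], "delta_rot": [0, 0, 0.005]},
])

```text
t: 25.15
ee_pos: [0.4941, -0.2707, 0.0467]
orientation: [2.227, 2.213, 0.001]
ft_force: [-0.2, -0.2, 0.5]
finger_gap: 0.0854
```

```bash
python3 wl.py 1pole .492 -.271 w14.png; python3 go.py
```

```text
0.78 278.17910331384013 277.9009746588694
[ 0.0727  0.4935 -0.2704 -0.0133]
t 25.25 [ 0.4942 -0.271   0.047 ] gap 0.0852 F [-0.3  0.1 -0.1] q6 [-0.5   1.08]
```

View pics/w14.png

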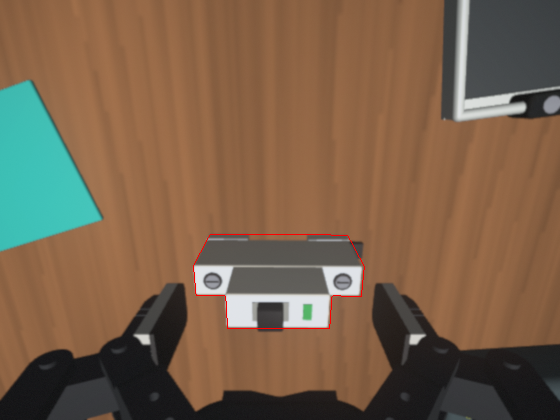

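apply_moves([
  {"linear": [0, 0, 0.001], "delta_rot": [0, 0, 0.004]},
  {"linear": [0, 0, 0.001], "delta_rot": [0, 0, 0.004]},
  {"linear": [0, 0, 0.001], "delta_rot": [0, 0, 0.004]},
  {"linear": [0, 0, 0.001], "delta_rot": [0, 0, 0.004]},
  {"linear": [0, 0, 0.001], "delta_rot": [0, 0, 0.004]},
  {"linear": [0, 0, 0.001], "delta_rot": [0, 0, 0.004]},
  {"linear": [0, 0, 0.001], "delta_rot": [0, 0, 0.004]},
  {"linear": [0, 0, 0.001], "delta_rot": [0, 0, 0.004]},
  {"linear": [0, 0, 0.001], "delta_rot": [0, 0, 0.004]},
  {"linear": [0, 0, 0.001], "delta_rot": [0, 0, 0.004]},
], fingers=-1, force=50)

```text
t: 26.08
ee_pos: [0.4946, -0.2713, 0.0472]
orientation: [2.233, 2.204, 0.002]
ft_force: [0.2, -0.6, 6.1]
finger_gap: 0.044
```

```bash
python3 go.py 0.6399,-0.1363,0.18,0.133
```

```text
t 26.08 [ 0.4946 -0.2713  0.0472] gap 0.044 F [ 0.2 -0.6  6.1] q6 [-0.5   1.08]
0.6399,-0.1363,0.18,0.133 [0.2277, 0.24, -0.2209] [0.0022, 0.0015, -0.0931]
```

apply_moves([
  {"linear": [0, 0, -0.04], "delta_rot": [0, 0, 0]},
  {"linear": [0, 0, -0.1], "delta_rot": [0, 0, 0]},
  {"linear": [0, 0, -0.16], "delta_rot": [0, 0, 0]},
  {"linear": [0, 0, -0.21], "delta_rot": [0, 0, 0]},
  {"linear": [0.04, 0.04, -0.221], "delta_rot": [0, 0, 0]},
  {"linear": [0.08, 0.08, -0.221], "delta_rot": [0, 0, -0.02]},
  {"linear": [0.12, 0.12, -0.221], "delta_rot": [0, 0, -0.04]},
  {"linear": [0.16, 0.16, -0.221], "delta_rot": [0, 0, -0.06]},
  {"linear": [0.2, 0.2, -0.221], "delta_rot": [0, 0, -0.093]},
  {"linear": [0.2277, 0.24, -0.221], "delta_rot": [0.002, 0.0015, -0.093]},
  {"linear": [0.2277, 0.24, -0.221], "delta_rot": [0.002, 0.0015, -0.093]},
  {"linear": [0.2277, 0.24, -0.221], "delta_rot": [0.002, 0.0015, -0.093]},
  {"linear": [0.2277, 0.24, -0.221], "delta_rot": [0.002, 0.0015, -0.093]},
])

```text
t: 27.17
ee_pos: [0.6395, -0.1364, 0.1794]
orientation: [-2.068, -2.364, 0.001]
ft_force: [-0.4, 0.0, -1.9]
finger_gap: 0.0437
```

```bash
python3 - <<'E'
from fit import *
s=bot.snapshot("wrist"); cv2.imwrite("pics/w15.png",s["img"])
E
python3 go.py 0.6399,-0.1363,0.0545,0.133
```

```text
t 27.22 [ 0.6393 -0.1368  0.1798] gap 0.0441 F [ 0.2 -0.  -1. ] q6 [-0.21  1.23]
0.6399,-0.1363,0.0545,0.133 [0.0007, 0.0012, 0.2089] [-0.0003, 0.0, -0.0004]
```

View pics/w15.png

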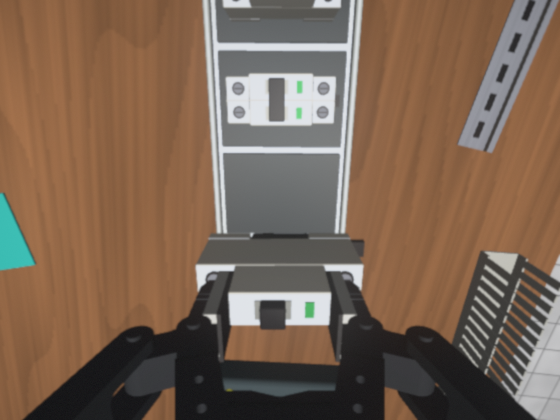

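apply_moves([
  {"linear": [0, 0.001, 0.06], "delta_rot": [0, 0, 0]},
  {"linear": [0, 0.001, 0.11], "delta_rot": [0, 0, 0]},
  {"linear": [0, 0.001, 0.15], "delta_rot": [0, 0, 0]},
  {"linear": [0, 0.001, 0.18], "delta_rot": [0, 0, 0]},
  {"linear": [0, 0.001, 0.2], "delta_rot": [0, 0, 0]},
  {"linear": [0, 0.001, 0.207], "delta_rot": [0, 0, 0]},
  {"linear": [0, 0.001, 0.21], "delta_rot": [0, 0, 0]},
  {"linear": [0, 0.001, 0.212], "delta_rot": [0, 0, 0]},
  {"linear": [0, 0.001, 0.212], "delta_rot": [0, 0, 0]},
])

```text
t: 27.97
ee_pos: [0.6403, -0.1372, 0.0543]
orientation: [2.069, 2.362, 0.001]
ft_force: [-3.4, -0.2, 3.2]
finger_gap: 0.044
```

apply_moves([
  {"linear": [0, 0, 0.001], "delta_rot": [0, 0, 0]},
  {"linear": [0, 0, 0.001], "delta_rot": [0, 0, 0]},
  {"linear": [0, 0, 0.001], "delta_rot": [0, 0, 0]},
])

```text
t: 28.22
ee_pos: [0.6407, -0.1373, 0.0543]
orientation: [2.069, 2.361, 0.002]
ft_force: [-0.5, -1.3, 2.2]
finger_gap: 0.0439
```

```bash
python3 - <<'E'
from fit import *
s=bot.snapshot("wrist"); cv2.imwrite("pics/w16.png",s["img"])
E
python3 go.py 0.64,-0.1363,0.2,0.133
```

```text
t 28.27 [ 0.6407 -0.1373  0.0543] gap 0.0439 F [ 0.5 -0.9  2.8] q6 [-0.21  1.23]
0.64,-0.1363,0.2,0.133 [0.0016, -0.0002, -0.2429] [0.0016, 0.0008, -0.0008]
```

View pics/w16.png

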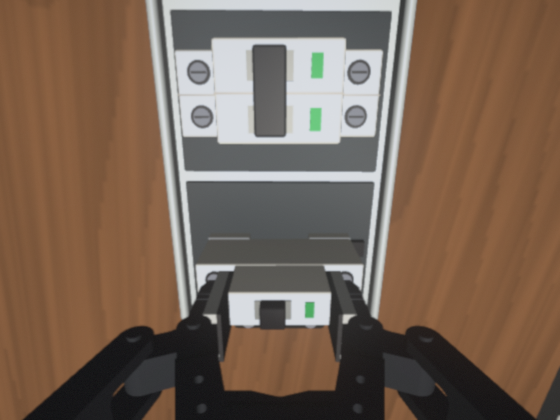

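Touching down (force turned positive). Release.

apply_moves([
  {"linear": [0, 0, 0], "delta_rot": [0, 0, 0]},
  {"linear": [0, 0, 0], "delta_rot": [0, 0, 0]},
  {"linear": [0, 0, 0], "delta_rot": [0, 0, 0]},
  {"linear": [0, 0, 0], "delta_rot": [0, 0, 0]},
  {"linear": [0, 0, 0], "delta_rot": [0, 0, 0]},
  {"linear": [0, 0, 0], "delta_rot": [0, 0, 0]},
  {"linear": [0, 0, 0], "delta_rot": [0, 0, 0]},
  {"linear": [0, 0, 0], "delta_rot": [0, 0, 0]},
], fingers=1)

```text
t: 28.93
ee_pos: [0.6407, -0.1373, 0.0543]
orientation: [2.069, 2.361, 0.002]
ft_force: [0.4, -0.1, -0.5]
finger_gap: 0.0854
```

```bash
python3 go.py 0.4,-0.06,0.3,-0.1
```

```text
t 28.93 [ 0.6407 -0.1373  0.0543] gap 0.0854 F [ 0.4 -0.1 -0.5] q6 [-0.21  1.23]
0.4,-0.06,0.3,-0.1 [0.18, -0.3796, -0.4107] [0.0017, 0.0006, 0.1476]
```

apply_moves([
  {"linear": [0, 0, -0.05], "delta_rot": [0, 0, 0]},
  {"linear": [0, 0, -0.11], "delta_rot": [0, 0, 0]},
  {"linear": [0, 0, -0.17], "delta_rot": [0, 0, 0]},
  {"linear": [0, 0, -0.23], "delta_rot": [0, 0, 0]},
  {"linear": [0.02, -0.05, -0.26], "delta_rot": [0, 0, 0]},
  {"linear": [0.04, -0.1, -0.29], "delta_rot": [0, 0, 0]},
  {"linear": [0.07, -0.15, -0.32], "delta_rot": [0, 0, 0.05]},
  {"linear": [0.1, -0.2, -0.35], "delta_rot": [0, 0, 0.1]},
  {"linear": [0.12, -0.25, -0.38], "delta_rot": [0, 0, 0.14]},
  {"linear": [0.15, -0.3, -0.41], "delta_rot": [0, 0, 0.1476]},
  {"linear": [0.18, -0.35, -0.41], "delta_rot": [0, 0, 0.1476]},
  {"linear": [0.18, -0.3796, -0.41], "delta_rot": [0, 0, 0.1476]},
  {"linear": [0.18, -0.3796, -0.41], "delta_rot": [0, 0, 0.1476]},
  {"linear": [0.18, -0.3796, -0.41], "delta_rot": [0, 0, 0.1476]},
])

```text
t: 30.1
ee_pos: [0.3998, -0.0599, 0.3003]
orientation: [2.327, 2.105, 0.005]
ft_force: [-0.4, -0.3, -0.7]
finger_gap: 0.0853
```

```bash
python3 - <<'E'
from fit import *
mats=[(.6049,.1253),(.6166,.0381),(.6282,-.0491),(.6399,-.1363)]
S={c:bot.snapshot(c) for c in("top","scene")}
for t,mt in zip(W,mats):
    for c,s in S.items():
        P=proj(s,[[*mt,.04]])[0]
        for r in bot.outline_of(c,t):
            d=np.hypot(*(np.argwhere(r["pixels"]).mean(0)[::-1]-P))
            if d<25:
                f=fit([(s,r["pixels"])],W[t],mt,.007); print(t,c,round(r["p"],2),np.round(f,4),"off mm",np.round(1000*(np.array(f[1:3])-mt),1),"dyaw",round(f[3]-.133,3)); break
for c,s in S.items():
    for r in bot.mark_of(c,"meter")[:1]: print(c,w(s,r["point"]).round(3))
    cv2.imwrite(f"pics/{c}_end.png",s["img"])
a=cv2.resize(S["scene"]["img"][200:320,200:420],None,fx=3.6,fy=3.6,interpolation=cv2.INTER_CUBIC); cv2.imwrite("pics/end1.png",a)
a=cv2.resize(S["top"]["img"][110:220,150:350],None,fx=3.9,fy=3.9,interpolation=cv2.INTER_CUBIC); cv2.imwrite("pics/end2.png",a)
E
python3 go.py
```

```text
breaker_4pole top 0.51 [0.8025 0.61   0.1441 0.5126] off mm [ 5.1 18.8] dyaw 0.38
breaker_4pole scene 0.66 [0.086  0.6044 0.124  0.0675] off mm [-0.5 -1.3] dyaw -0.066
breaker_3pole scene 0.77 [0.0659 0.6156 0.0371 0.1085] off mm [-1. -1.] dyaw -0.024
breaker_2pole scene 0.69 [ 0.0621  0.6269 -0.0509  0.1423] off mm [-1.3 -1.8] dyaw 0.009
breaker_1pole scene 0.87 [ 0.0949  0.6389 -0.1385  0.1203] off mm [-1.  -2.2] dyaw -0.013
top [ 0.685 -0.38   0.003]
scene [ 0.68  -0.384  0.002]
t 30.7 [ 0.4001 -0.06    0.2994] gap 0.0855 F [-0.3  0.3 -0.3] q6 [-0.15  1.52]
```

View pics/end1.png

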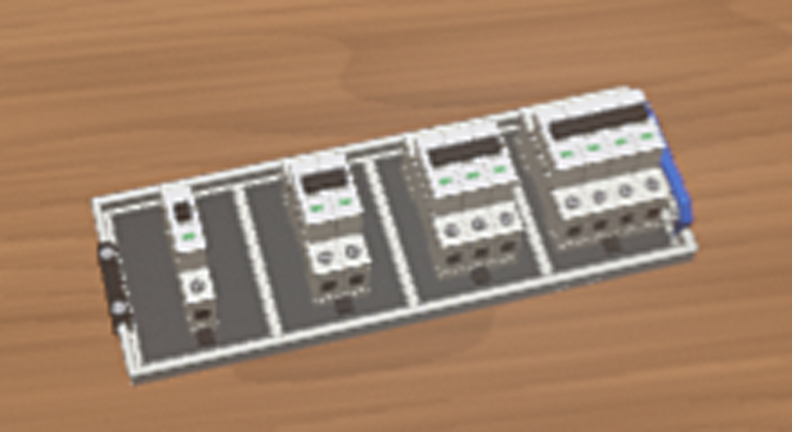

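View pics/end2.png

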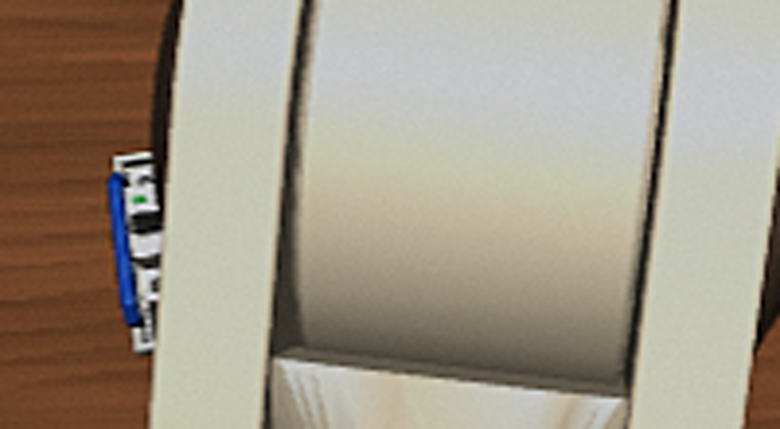

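The scene crop shows the four breakers in order from the blue handle, each square, flat and inside its mat. The arm hides the tray from the top camera. Handing in.

```bash
python3 -c "
from plant import bot
print(bot.close_job())"
```

```text
the job is handed in; nothing more can be done
None
```

All four breakers are on the tray's mats: four-pole next to the blue handle, then three-, two- and one-pole by the black buffer. All are released, and the job was handed in at about 31 s.

**Last checks**
- **Position:** the scene camera puts each breaker within about 2.5 mm of its mat's centre, within 0.07 rad of square, and lying flat.
- **Multimeter:** it shows no movement beyond measurement noise, about 3 mm. I left the turquoise look-alike alone.
- **Failed check:** the arm hid most of the tray from the top camera at the end. Its one fit, for the four-pole breaker, was 19 mm off with a very poor overlap, so I discarded it. Wrist pictures taken as I carried the next breakers showed the four-, three- and two-pole breakers centred and square. For the one-pole breaker, the only check after release is the scene camera.

**Problems on the way**
- The first approach ran the last joint to the end of its range because I picked the wrong half turn. I backed it off before touching anything.
- One move call was refused as invalid input, and I sent it again with the missing values filled in.

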